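# Put the dispensing tools back in their holders

### The job

Tidy the dispensing counter: put the marker pen, the counting spatula, the stapler and the open vial each into the grey holder made for it - marker in the short rest with a finger gap, spatula in the long one, stapler upright in the plain rectangular tray, vial upright in the round well - lying or standing fully down inside its walls and let go. Never tip the open vial, and leave the two paper dose cups standing where they are.

Things in the scene. Friction and masses are not known exactly. Their poses are not given: they have to be found in the camera images.
- marker_center (a point): Blue marker pen, 14 mm wide, 138 mm long, 14 to 16 mm high, lying on the worktop; about 20 g. The point is its centre, 7 mm above its underside. y runs along the pen, z up at the start. Grip it across its width at the middle.
- spatula_center (a point): White counting spatula lying flat, 18 mm wide, 208 mm long, about 50 g. The point is its centre, 4.5 mm above its underside; y runs along it towards the handle end, z up. The handle, 9 mm thick, covers y from -4 to +104 mm; the rest is a blade 3 mm thick at mid height. It balances at about y = +35 mm, a good place to grip it across its width.
- stapler_center (a point): Beige desk stapler (its arm does not move), 40 mm wide, 168 mm long, 71 mm high, 0.3 to 0.55 kg. The point is its centre, 35.5 mm above its underside; y runs along its length, z up. Its arm is up to 38 mm wide from 26 to 71 mm above the underside: grip it across there, near the middle of its length.
- vial_center (a point): Open amber vial, round, 36 mm across, 84 mm high, standing upright with tablets in it; 35 to 65 g. The point is its centre, 42 mm above its underside; z is its axis, up.
- marker_rest: Grey marker rest, fixed; 40 x 166 mm, 22 mm high: base plate (top at 6 mm) with a walled pocket at each end, floor at 10 mm, and between them an open finger gap reaching 38 mm either side of the middle. Inside its 4 mm walls it is 32 mm wide, 158 mm long. Origin: middle of the underside; y along its length, z up. For the marker: the shorter rest. It lies in it lengthwise, either way round.
- spatula_rest: Grey spatula rest, fixed; 44 x 236 mm, 22 mm high: base plate (top at 6 mm) with a walled pocket at each end, floor at 10 mm, and between them an open finger gap reaching 60 mm either side of the middle. Inside its 4 mm walls it is 36 mm wide, 228 mm long. Origin: middle of the underside; y along its length, z up. For the spatula: the longer rest. It lies in it lengthwise, either way round.
- stapler_tray: Plain grey rectangular tray without a gap, fixed, 68 x 200 mm outside, 16 mm high, walls and floor 4 mm thick (inner floor 60 x 192 mm, 4 mm above the worktop). Origin: middle of its underside; y along its length, z up. For the stapler, lengthwise, either way round.
- vial_well: Round grey plastic well fixed to the worktop, open at the top, 68 mm across at its foot, 60 mm across and 22 mm high at the rim, opening 52 mm across, inner floor 5 mm above the worktop. Origin: middle of its underside, z up. The vial stands in it.
- cup_near_center (a point): Paper dose cup, 38 mm across, 29 mm high, standing loose on the worktop between things and holders, on the robot's side; the point is its centre. Leave it alone.
- cup_far_center (a point): Second such paper dose cup, standing loose on the far side; the point is its centre. Leave it alone.
Mind the look-alikes: they are no part of the job. Of the things that look like the part that bears spatula_center, the larger one is meant.

How it is judged (in metres and radians):
At the end, for the whole second after the job is handed in: Each thing is at rest on the floor of its own holder, centred within 12 to 16 mm; marker, spatula and stapler within 0.25 rad of the holder's length (either way round); stapler and vial upright within 0.12 rad; both dose cups within 25 mm of their starts (x of marker_center in the frame of marker_rest between -0.013 and 0.013 m and y of marker_center in the frame of marker_rest between -0.014 and 0.014 m and z of marker_center in the frame of marker_rest between 0.011 and 0.022 m and angle between the y axis of marker_center and the y axis of marker_rest, either way round below 0.25 rad and x of spatula_center in the frame of spatula_rest between -0.013 and 0.013 m and y of spatula_center in the frame of spatula_rest between -0.014 and 0.014 m and z of spatula_center in the frame of spatula_rest between 0.008 and 0.019 m and angle between the y axis of spatula_center and the y axis of spatula_rest, either way round below 0.25 rad and x of stapler_center in the frame of stapler_tray between -0.013 and 0.013 m and y of stapler_center in the frame of stapler_tray between -0.016 and 0.016 m and z of stapler_center in the frame of stapler_tray between 0.036 and 0.045 m and angle between the y axis of stapler_center and the y axis of stapler_tray, either way round below 0.25 rad and x of vial_center in the frame of vial_well between -0.012 and 0.012 m and y of vial_center in the frame of vial_well between -0.012 and 0.012 m and z of vial_center in the frame of vial_well between 0.042 and 0.052 m and angle between each of stapler_center, vial_center's own z axis and vertical below 0.12 rad and distance of each of cup_near_center, cup_far_center from where it was at the start of the episode below 0.025 m and linear speed of each of marker, spatula, stapler, vial below 0.02 m/s); the robot touches nothing.
It fails at once if the open vial is tipped over by more than about 45 degrees (angle between vial_center's own z axis and vertical above 0.8 rad).
It fails at once if a paper dose cup is knocked over (angle between cup_near_center's own z axis and vertical above 0.8 rad).
It fails at once if a paper dose cup is knocked over (angle between cup_far_center's own z axis and vertical above 0.8 rad).
It also fails if it takes over 136 s, if anything falls off the work surface, if the arm or the gripper's body presses on something with over 40 N, if the wrist force passes 120 N, or if a joint passes its speed limit or range.

### The arm

A 6-joint arm with a two-finger parallel gripper is mounted at the origin on a cart in front of the work surface, level with it; the furniture and walls round the work are solid. World frame = base frame: x ahead of the robot, y to its left, z up, the work surface at z = 0. Lengths are in mm, angles in rad, forces in N, time in s.
With the tool pointing down it reaches from about 275 to 1000 mm from the base axis. Payload 8.4 kg.
Tool frame: the origin (TCP) lies midway between the tips of the shut fingers; the grasp point (between the pads) lies 19 mm behind it; z points along the fingers, y is the line along which they close (so a half turn about z gives the same grasp; the last joint's range is limited). The gripper opens to 85 mm and grips with 20 to 120 N. Pads are 22 mm wide; open, the fingers measure 114 mm over their backs; the gripper's body (76 mm by 85 mm) begins 54 mm behind the grasp point. The pads swing forward as they close: fully open they stand 13 mm farther back than shut.
Start: joints at [-1.34, 0.353, 1.633, -0, 1.155, -0.002], TCP at [144.188, -608.143, 231.281] pointing down, gripper open.
Joint ranges: [-2.63, 2.63], [-0.92, 2.1], [0.06, 2.66], [-1.3, 4.44], [0, 2.69], [-3.02, 3.02]. Speed limits (rad/s): [2.22, 2.22, 2.79, 3.14, 3.14, 3.14].

### API

Orientations are given as [roll, pitch, yaw] about the fixed x, y, z axes, in that order (R = Rz(yaw) Ry(pitch) Rx(roll)).
In Python, from rig import telemetry, optics, r gives the robot as it stands.
- The arm moves only by the tool play_rows, never from a script. Its arguments are lists of equal length, an entry for each row: "dp": the shift along the tool's x, y, z in units of 40 mm (1.0 is 40 mm), a list of three; "rot": the turn, a rotation vector about the tool's x, y, z in units of 6 degrees (1.0 is 6 degrees), a list of three. In form: {"dp": [[tx, ty, tz], ...], "rot": [[ax, ay, az], ...]}. A call has 1 to 5 rows; each row is the pose to reach, as a shift and turn from the pose commanded when the call began, along the tool's axes at that moment; what a row does not reach only later rows make up. A row lasts 1/12 s, in which the tool goes at most 41.7 mm and 7.16 degrees, less where a joint would pass 70% of its speed; a pose out of reach is approached as far as the arm can. A call with a gripper value outside its range is refused whole. "fingers" is the opening, from 0 (shut) to 1 (fully open), set as the call begins (left out, the last holds). The fingers move at their own pace and stop on an object; "grip_force" is the grip in N (left out, the last holds). Time passes only in rows, so rows that repeat a pose let the fingers close. It gives the time, the measured TCP pose, the force, the opening and the grip force at its end, in the units of the state.
- telemetry.sense(): the state, without advancing time (a new reading comes with each control period).
- optics.grab_frame(name): name is "scene" or "side" or "wrist"; returns a dict with "color" (420x560x3 uint8, red, green, blue), "mtx" (3x3 intrinsics, pixels), "R" (3x3) and "t" (3): a world point X has camera coordinates R X + t; the wrist camera has in their place "mount" (4x4, takes a point from camera to tool coordinates, whose origin is the TCP and whose axes are the flange's). Camera axes: x right, y down, z forward; pixel columns grow to the right and rows downward; lengths in mm; the calibration is good to about 2 mm. A picture is of the moment at which its call begins: read the wrist's pose just before it. There is no depth.
- r.sign_off(): hands the job in; it is judged then, once.
The state is a dict: "clock": time; "qpos": joint angles; "qvel": joint speeds; "joint_efforts": joint torques, N m; "eef_pos": TCP position; "tcp_rot": TCP orientation; "contact_force": force on the tool from outside, world axes, zero at the start; "wrist_torque": the same for the moment, N m; "opening": opening from 0.0 (shut) to 1.0 (fully open); "grasp_force": force on a finger pad.
Only numpy, scipy, OpenCV 4.12 (cv2) and the standard library are available. Lean on these libraries where they do the work, as an engineer would, in place of code of your own. Each camera call takes 0.05 s, during which the arm holds its last target. There are 200 camera calls.

## Working session

There is one attempt and no reset: what is moved stays moved. The work goes in short steps, Python scripts to look and compute and a tool call to move; the robot and the scene stay as the last step left them, time stands still between calls to the robot, and variables do not carry over. Pictures are saved under pics/ and viewed, at most 14 in all, crops included, and the job is handed in when it is done.

Besides the shell and the picture viewer there is one more tool, called after "Emit:" as a command line: name --argument value ..., lists and objects as JSON in quotes. play_rows: Moves the arm, as the interface text tells. Its arguments: {"type":"object","properties":{"dp":{"type":"array"},"rot":{"type":"array"},"fingers":{"type":"number"},"grip_force":{"type":"number"}},"required":["dp","rot"]}

```bash
ls; mkdir -p pics
python3 - <<'E'
from rig import telemetry, optics, r
import cv2, numpy as np, pickle
print(telemetry.sense())
for n in ("scene","side"):
    f=optics.grab_frame(n); pickle.dump(f,open(f"pics/{n}.pkl","wb"))
    cv2.imwrite(f"pics/{n}0.png",cv2.resize(f["color"][:,:,::-1],(800,600),interpolation=cv2.INTER_CUBIC))
    print(n,f["mtx"],f["R"],f["t"], -f["R"].T@f["t"])
E
```

```text
pics
{'clock': 0.0, 'qpos': array([-1.34037924e+00,  3.53609376e-01,  1.63412001e+00,  1.33045133e-05,
        1.15518461e+00, -2.38016532e-03]), 'qvel': array([ 7.40490001e-04,  2.62828828e-05, -6.57580999e-04,  1.05929470e-04,
       -2.18424154e-03,  1.83189977e-03]), 'joint_efforts': array([-1.24847738e-04, -6.05254769e+01, -3.42062867e+01,  1.64947724e-04,
        9.28461406e-03, -3.06875677e-06]), 'eef_pos': array([ 144.09869882, -607.68885876,  230.59193127]), 'tcp_rot': array([-3.14027134e+00, -1.53097607e-05,  2.32791865e-01]), 'contact_force': array([-0.34618004, -0.88909738, -0.15217486]), 'wrist_torque': array([0.04633186, 0.01771413, 0.00665175]), 'grasp_force': 0.0, 'opening': 0.9949852928099387}
scene [[412.74458664   0.         274.57539274]
 [  0.         412.74458664 208.9730629 ]
 [  0.           0.           1.        ]] [[ 0.61288352 -0.78989062 -0.02113307]
 [-0.36128907 -0.25634152 -0.8965262 ]
 [ 0.70274035  0.55710128 -0.44248634]] [-367.60400888  243.13982283 1012.35725757] [-398.28209637 -792.02565085  658.16687689]
side [[412.8476381    0.         265.36811854]
 [  0.         412.8476381  213.03953192]
 [  0.           0.           1.        ]] [[-0.91360416 -0.40637143  0.01377309]
 [-0.19164926  0.40049675 -0.89603176]
 [ 0.35860563 -0.82125794 -0.44377628]] [ 447.33716015  195.13142176 1100.11245106] [  51.57936006 1007.1116338   656.88654901]
```

View pics/scene0.png

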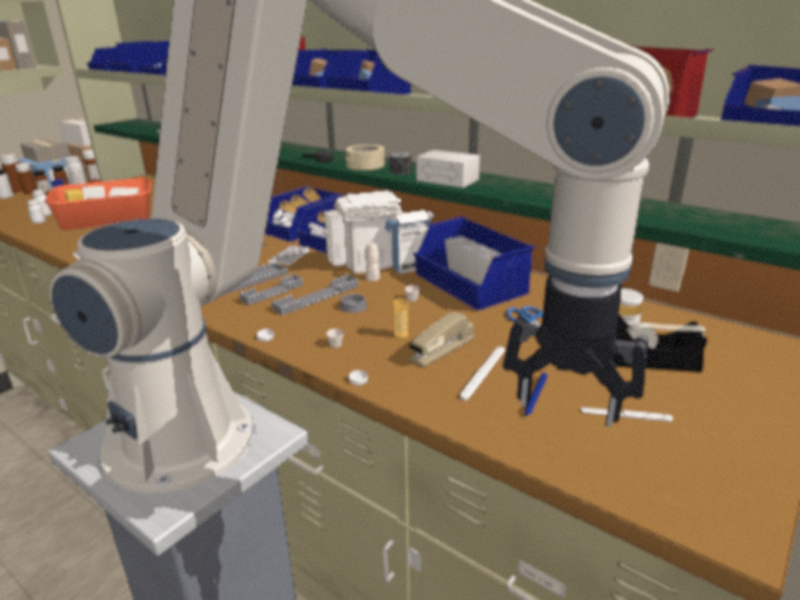

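View pics/side0.png

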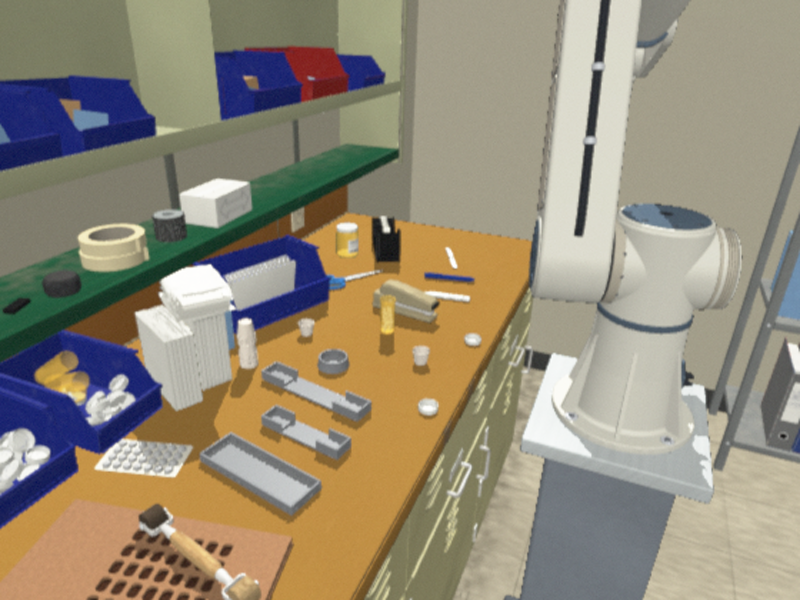

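Scene view (800-px picture): white sticks at (483,372) and (627,414), the first looks larger (spatula candidate; look-alike the second); marker (536,393); vial (401,316); stapler (440,338); cups (335,338) and (411,293); lids (265,335), (358,377). In the side view: tray (260,472), marker rest (306,433), spatula rest (316,391), well (333,361).

```bash
cat > h.py <<'E'
import numpy as np, cv2, pickle
from scipy.spatial.transform import Rotation as Ro
def ray(f,p,z,s=1.0):
    K,R,t=f["mtx"],f["R"],f["t"]; C=-R.T@t
    d=R.T@np.linalg.inv(K)@np.array([p[0]*s,p[1]*s,1.0]); return C+d*(z-C[2])/d[2]
def wristcam(f,st):
    T=np.eye(4);T[:3,:3]=Ro.from_euler('xyz',st["tcp_rot"]).as_matrix();T[:3,3]=st["eef_pos"]
    M=np.linalg.inv(T@f["mount"]); f=dict(f);f["R"]=M[:3,:3];f["t"]=M[:3,3];return f
E
python3 - <<'E'
from h import *
S={n:pickle.load(open(f"pics/{n}.pkl","rb")) for n in("scene","side")}
L=[("scene","spat end1",464,396,5),("scene","spat end2",501,350,5),("scene","wh2 a",583,410,4),("scene","wh2 b",671,417,4),
("scene","mark a",529,412,8),("scene","mark b",545,376,8),("scene","vial base",401,335,0),("scene","cupn base",335,346,0),("scene","cupf base",411,299,0),
("side","spat a",469,297,5),("side","spat b",427,294,5),("side","mark a",425,275,10),("side","mark b",473,280,10),("side","wh2 a",446,249,3),("side","wh2 b",456,267,3),
("side","vial base",387,332,0),("side","cupn base",421,364,0),("side","cupf base",306,337,0),("side","stap a",374,303,2),("side","stap b",437,318,2),
("side","tray1",230,434,16),("side","tray2",320,482,16),("side","tray3",292,508,16),("side","tray4",200,459,16),
("side","mr1",283,407,22),("side","mr2",351,437,22),("side","mr3",334,454,22),("side","mr4",264,422,22),
("side","sr1",281,363,22),("side","sr2",371,402,22),("side","sr3",355,417,22),("side","sr4",264,376,22),("side","well top",333,356,22),
("side","lid1",428,408,5),("side","lid2",472,340,5),("scene","bin corner",480,306,0),("side","bottle",247,366,0),("side","bag corner",188,404,0),("side","edge",390,545,0),("side","edge2",520,300,0)]
for c,n,u,v,z in L: print(c,n,ray(S[c],(u,v),z,.7).round(0)[:2])
E
```

```text
scene spat end1 [ 392. -331.]
scene spat end2 [ 578. -308.]
scene wh2 a [ 482. -524.]
scene wh2 b [ 553. -655.]
scene mark a [ 415. -452.]
scene mark b [ 537. -426.]
scene vial base [513. -93.]
scene cupn base [390.  -5.]
scene cupf base [672.  -4.]
side spat a [ 387. -338.]
side spat b [ 491. -308.]
side mark a [ 534. -411.]
side mark b [ 405. -436.]
side wh2 a [ 550. -645.]
side wh2 b [ 479. -520.]
side vial base [508. -86.]
side cupn base [389.  10.]
side cupf base [664.  14.]
side stap a [ 595. -206.]
side stap b [ 426. -197.]
side tray1 [596. 380.]
side tray2 [403. 416.]
side tray3 [414. 478.]
side tray4 [601. 451.]
side mr1 [552. 284.]
side mr2 [404. 308.]
side mr3 [410. 357.]
side mr4 [558. 335.]
side sr1 [635. 160.]
side sr2 [415. 204.]
side sr3 [422. 256.]
side sr4 [639. 214.]
side well top [553.  92.]
side lid1 [322. 155.]
side lid2 [ 319. -125.]
scene bin corner [ 739. -164.]
side bottle [712. 171.]
side bag corner [733. 326.]
side edge [266. 467.]
side edge2 [ 266. -388.]
```

Scene and side agree within ~10 mm; the first white stick is clearly the longer (~190+ mm against ~150), so it is the spatula. I'll move to above it for a close look.

```bash
cat >> h.py <<'E'
def plan(P,yaw,st=None,frm=None):
    "units from the current (or given) pose to TCP P with tool down at yaw"
    from rig import telemetry
    st=st or telemetry.sense()
    p0,R0=(st["eef_pos"],Ro.from_euler('xyz',st["tcp_rot"])) if frm is None else (np.array(frm[0],float),Ro.from_euler('xyz',[np.pi,0,frm[1]]))
    R1=Ro.from_euler('xyz',[np.pi,0,yaw])
    print("dp",np.round(R0.inv().apply(np.array(P)-p0)/40,3),"rot",np.round(np.degrees((R0.inv()*R1).as_rotvec())/6,3),"rows>=",round(np.linalg.norm(np.array(P)-p0)/41.7,1))
E
python3 - <<'E'
from h import *
from rig import optics
plan([460,-385,300],0)
print(optics.grab_frame("wrist")["mount"].round(3), optics.grab_frame("wrist")["mtx"])
E
```

```text
dp [ 8.969 -3.598 -1.729] rot [-1.200e-02  2.000e-03  2.223e+00] rows>= 9.4
[[ 1.00000e-03 -9.62000e-01 -2.74000e-01  6.91790e+01]
 [ 1.00000e+00  1.00000e-03  0.00000e+00 -7.63000e-01]
 [-0.00000e+00 -2.74000e-01  9.62000e-01 -1.43009e+02]
 [ 0.00000e+00  0.00000e+00  0.00000e+00  1.00000e+00]] [[337.98794387   0.         279.9069212 ]
 [  0.         337.98794387 206.98646603]
 [  0.           0.           1.        ]]
```

Emit:
play_rows --dp '[[0.9, -0.36, -0.17], [1.8, -0.72, -0.35], [2.7, -1.08, -0.52], [3.6, -1.44, -0.7], [4.5, -1.8, -0.86]]' --rot '[[0, 0, 0], [0, 0, 0], [0, 0, 0], [0, 0, 0], [0, 0, 0]]' --fingers 1

```text
clock: 0.62
eef_pos: [303.8, -495.3, 266.0]
tcp_rot: [-3.142, -0.0, 0.232]
contact_force: [-0.2, 0.3, 0.6]
opening: 0.998
grasp_force: 0.0
```

Emit:
play_rows --dp '[[0.9, -0.36, -0.17], [1.8, -0.72, -0.35], [2.7, -1.08, -0.52], [3.6, -1.44, -0.7], [4.47, -1.8, -0.86]]' --rot '[[0, 0, 0.4], [0, 0, 0.9], [0, 0, 1.3], [0, 0, 1.8], [0, 0, 2.22]]'

```text
clock: 1.03
eef_pos: [461.5, -383.8, 300.6]
tcp_rot: [3.141, -0.0, -0.002]
contact_force: [0.3, -0.6, 0.3]
opening: 0.997
grasp_force: 0.0
```

Run:
```python
from h import *
from rig import optics,telemetry
st=telemetry.sense(); print(st["eef_pos"],st["tcp_rot"],st["qvel"].round(2),st["clock"])
f=wristcam(optics.grab_frame("wrist"),st); pickle.dump(f,open("pics/w1.pkl","wb"))
cv2.imwrite("pics/w1.png",cv2.resize(f["color"][:,:,::-1],(800,600),interpolation=cv2.INTER_CUBIC))
```

```text
[ 461.52204017 -383.80108773  300.55380576] [ 3.14145449e+00 -2.10738711e-04 -2.27843787e-03] [ 0.74  0.11 -0.31 -0.    0.2   1.24] 1.0333
```

View pics/w1.png

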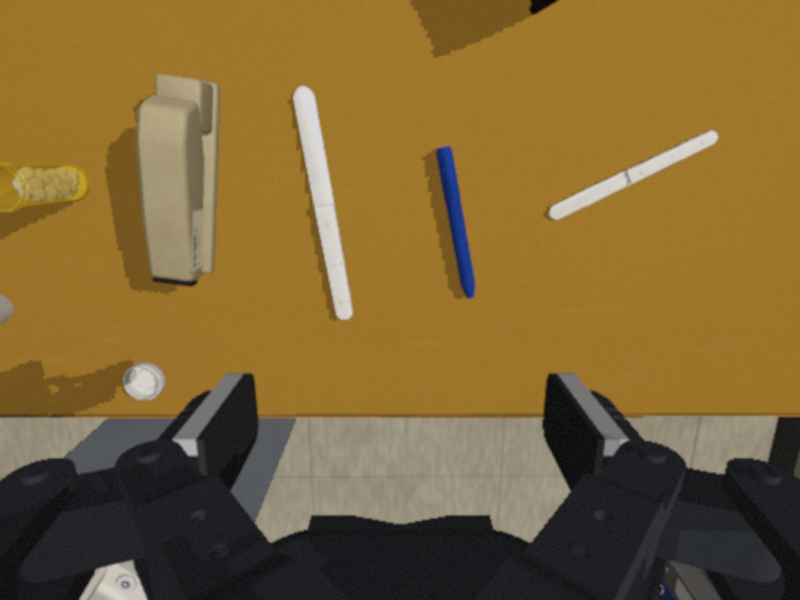

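The wrist view shows spatula (323,203) with seam at its middle, look-alike (632,175), marker (456,222), stapler (180,180), vial (45,187), lid (144,381). Close crop to check handle end, and numeric fits by colour.

Run:
```python
from h import *
f=pickle.load(open("pics/w1.pkl","rb")); im=f["color"]
cv2.imwrite("pics/w1c.png",cv2.resize(im[50:235,80:360,::-1],(800,529),interpolation=cv2.INTER_CUBIC))
hsv=cv2.cvtColor(im,cv2.COLOR_RGB2HSV)
w=((hsv[...,1]<60)&(hsv[...,2]>150)).astype(np.uint8); w[250:]=0
b=((hsv[...,0]>105)&(hsv[...,0]<130)&(hsv[...,1]>140)).astype(np.uint8); b[250:]=0
for nm,m,z in(("w",w,7),("b",b,10)):
    n,l,s,c=cv2.connectedComponentsWithStats(m)
    for i in range(1,n):
        if s[i,4]<150: continue
        ys,xs=np.where(l==i); P=np.array([ray(f,(x,y),z)[:2] for x,y in zip(xs,ys)],np.float32)
        (cx,cy),(a,bb),_=cv2.minAreaRect(P); e=np.linalg.eigh(np.cov(P.T))[1][:,1]; e*=np.sign(e[0])
        print(nm,s[i],"centre",round(cx),round(cy),"size",round(a),round(bb),"dir",e.round(3),np.arctan2(e[1],e[0]).round(3))
for n,u,v,z in(("st a",179,78,71),("st top near",176,280,60),("base nearL",152,281,4),("base near R",212,271,4),("base far R",217,85,4),("arm far L",140,100,71),("arm far R",201,105,71),("near L",153,278,60),("near R",194,282,60)): print(n,ray(f,(u,v),z,.7).round())
```

```text
w [ 205   60   42  164 2310] centre 486 -316 size 208 19 dir [0.99  0.145] 0.145
w [ 384   91  119   63 1316] centre 516 -586 size 14 154 dir [ 0.444 -0.896] -1.111
b [306 103  26 105 927] centre 473 -435 size 135 12 dir [0.978 0.207] 0.209
st a [ 586. -226.   71.]
st top near [ 435. -200.   60.]
base nearL [ 420. -151.    4.]
base near R [ 430. -208.    4.]
base far R [ 590. -230.    4.]
arm far L [ 571. -197.   71.]
arm far R [ 568. -240.   71.]
near L [ 437. -182.   60.]
near R [ 433. -215.   60.]
```

View pics/w1c.png

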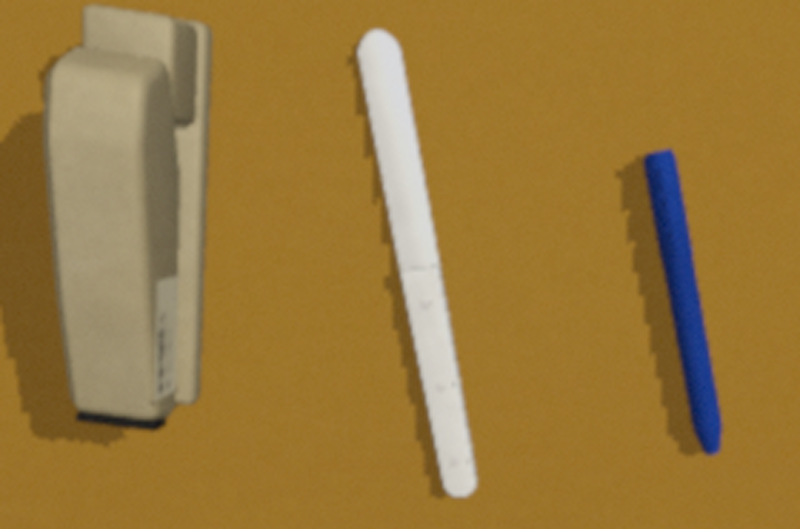

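Run:
```python
from h import *
f=pickle.load(open("pics/w1.pkl","rb")); im=f["color"]
print("seam",ray(f,(80+421*.35,0+50+268*.35),7))
# cross profiles along the spatula
C=np.array([486,-316.]);e=np.array([.99,.145]);n=np.array([-e[1],e[0]])
for s in range(-90,91,20):
    row=[]
    for d in range(-16,33,2):
        X=np.r_[C+s*e+d*n,5]; p=f["mtx"]@(f["R"]@X+f["t"]); p=p[:2]/p[2]
        row.append(int(cv2.getRectSubPix(im[...,0],(1,1),tuple(map(float,p)))[0,0]))
    print(s,row)
```

```text
seam [ 490.05275948 -316.39226539    7.        ]
-90 [157, 157, 157, 157, 173, 207, 214, 214, 211, 207, 205, 204, 181, 121, 117, 118, 133, 154, 156, 157, 156, 157, 156, 156, 155]
-70 [155, 156, 155, 156, 172, 208, 217, 215, 213, 211, 209, 206, 186, 124, 118, 117, 129, 153, 158, 158, 157, 157, 157, 156, 157]
-50 [156, 158, 156, 159, 183, 202, 208, 213, 207, 202, 205, 206, 187, 130, 119, 118, 126, 151, 156, 157, 157, 157, 156, 156, 156]
-30 [159, 158, 158, 158, 180, 213, 215, 214, 213, 213, 211, 209, 195, 138, 118, 119, 142, 157, 158, 158, 157, 157, 155, 155, 157]
-10 [158, 158, 160, 161, 189, 213, 217, 212, 211, 206, 207, 208, 197, 142, 120, 119, 142, 158, 157, 158, 158, 157, 157, 157, 158]
10 [157, 158, 159, 167, 204, 217, 217, 216, 212, 209, 207, 205, 196, 143, 126, 154, 158, 158, 158, 158, 158, 158, 157, 158, 157]
30 [160, 159, 159, 168, 205, 217, 217, 216, 213, 208, 204, 202, 193, 136, 129, 156, 159, 158, 158, 158, 159, 157, 158, 158, 158]
50 [159, 160, 159, 166, 203, 216, 217, 217, 216, 212, 208, 205, 194, 141, 134, 158, 158, 159, 158, 159, 159, 158, 159, 159, 159]
70 [160, 158, 160, 167, 202, 216, 216, 216, 217, 215, 210, 206, 197, 149, 138, 156, 157, 157, 157, 158, 158, 159, 159, 158, 157]
90 [158, 159, 158, 166, 202, 216, 217, 216, 217, 216, 212, 208, 199, 143, 125, 154, 158, 157, 158, 157, 157, 157, 157, 158, 158]
```

Spatula measures 208x19 mm and the look-alike 154x14: choice confirmed. Its seam lies 4 mm towards +x and the shadow is thicker at -x, so the handle end is at -x; grip at about (451,-321). Marker first: centre (473,-435), direction 0.209.

Run:
```python
from h import *
plan([473,-435,120],.209)
plan([473,-435,3],.209,frm=([473,-435,120],.209))
```

```text
dp [0.138 1.366 4.544] rot [-0.006 -0.046 -2.026] rows>= 4.6
dp [ 0.    -0.     2.925] rot [0. 0. 0.] rows>= 2.8
```

Emit:
play_rows --dp '[[0.14, 1.37, 1], [0.14, 1.37, 2], [0.14, 1.37, 3], [0.14, 1.37, 3.9], [0.14, 1.37, 4.54]]' --rot '[[0, 0, -0.5], [0, 0, -1.0], [0, 0, -1.5], [0, 0, -2.0], [0, 0, -2.0]]' --fingers 0.6

```text
clock: 1.5
eef_pos: [464.7, -440.0, 115.6]
tcp_rot: [-3.14, 0.001, 0.213]
contact_force: [-0.3, -0.4, -0.5]
opening: 0.599
grasp_force: 0.0
```

Emit:
play_rows --dp '[[0, 0, 0], [0, 0, 0.3]]' --rot '[[0, 0, 0], [0, 0, 0]]'

```text
clock: 1.67
eef_pos: [465.7, -440.3, 106.8]
tcp_rot: [-3.141, 0.0, 0.209]
contact_force: [0.4, -0.9, 1.3]
opening: 0.601
grasp_force: 0.0
```

Run:
```python
from h import *
from rig import optics,telemetry
st=telemetry.sense(); print(st["eef_pos"],st["tcp_rot"],st["opening"])
f=wristcam(optics.grab_frame("wrist"),st); im=f["color"]
hsv=cv2.cvtColor(im,cv2.COLOR_RGB2HSV)
b=((hsv[...,0]>105)&(hsv[...,0]<130)&(hsv[...,1]>140)).astype(np.uint8)
n,l,s,c=cv2.connectedComponentsWithStats(b)
for i in range(1,n):
    if s[i,4]<300: continue
    ys,xs=np.where(l==i); P=np.array([ray(f,(x,y),9)[:2] for x,y in zip(xs,ys)],np.float32)
    (cx,cy),(a,bb),_=cv2.minAreaRect(P); e=np.linalg.eigh(np.cov(P.T))[1][:,1]; e*=np.sign(e[0])
    print(s[i],cx,cy,a,bb,np.arctan2(e[1],e[0]))
plan([473,-435,3],.209)
```

```text
[ 465.7004221  -440.34270556  106.82558903] [-3.14115899e+00  3.15575262e-04  2.09435389e-01] 0.6014750872967219
[ 266   99   19  183 3048] 472.86834716796875 -434.65484619140625 137.09754943847656 12.77612018585205 0.21012574678824877
dp [ 0.207 -0.087  2.561] rot [-0.004  0.003  0.005] rows>= 2.5
```

Marker confirmed at (472.9,-434.7), 137 mm long, 0.210 rad.

Emit:
play_rows --dp '[[0.21, -0.09, 0.8], [0.21, -0.09, 1.6], [0.21, -0.09, 2.3], [0.21, -0.09, 2.55], [0.21, -0.09, 2.55]]' --rot '[[0, 0, 0], [0, 0, 0], [0, 0, 0], [0, 0, 0], [0, 0, 0]]'

```text
clock: 2.13
eef_pos: [472.9, -434.5, 4.0]
tcp_rot: [-3.14, 0.001, 0.21]
contact_force: [0.7, 0.6, -0.0]
opening: 0.6
grasp_force: 0.0
```

Emit:
play_rows --dp '[[0, 0, 0], [0, 0, 0], [0, 0, 0], [0, 0, 0], [0, 0, 0]]' --rot '[[0, 0, 0], [0, 0, 0], [0, 0, 0], [0, 0, 0], [0, 0, 0]]' --fingers 0 --grip_force 30

```text
clock: 2.55
eef_pos: [474.4, -436.0, 7.0]
tcp_rot: [3.139, -0.002, 0.21]
contact_force: [-0.5, 0.4, 5.9]
opening: 0.152
grasp_force: 30.1
```

Emit:
play_rows --dp '[[0, 0, 0], [0, 0, 0], [0, 0, 0]]' --rot '[[0, 0, 0], [0, 0, 0], [0, 0, 0]]'

```text
clock: 2.8
eef_pos: [474.4, -436.0, 7.0]
tcp_rot: [3.138, -0.002, 0.21]
contact_force: [0.4, -0.0, 6.5]
opening: 0.156
grasp_force: 30.1
```

Run:
```python
from h import *
plan([480,265,300],-.16,frm=([474,-436,205],-.16))
```

```text
dp [ -2.644 -17.325  -2.375] rot [0. 0. 0.] rows>= 17.0
```

Emit:
play_rows --dp '[[0, 0, -0.5], [0, 0, -1.5], [0, 0, -2.5], [0, 0, -3.5], [0, 0, -4.5]]' --rot '[[0, 0, 0], [0, 0, 0.5], [0, 0, 1.5], [0, 0, 2.5], [0, 0, 3.52]]'

```text
clock: 3.22
eef_pos: [473.2, -434.9, 187.9]
tcp_rot: [3.141, -0.002, -0.164]
contact_force: [0.0, -0.7, 0.1]
opening: 0.157
grasp_force: 29.4
```

Emit:
play_rows --dp '[[0, 0, -0.2], [0, 0, -0.5], [0, 0, -0.5]]' --rot '[[0, 0, 0], [0, 0, 0], [0, 0, 0]]'

```text
clock: 3.47
eef_pos: [474.0, -435.6, 207.8]
tcp_rot: [3.139, -0.004, -0.158]
contact_force: [-0.5, -0.5, -0.0]
opening: 0.156
grasp_force: 29.4
```

Emit:
play_rows --dp '[[-0.13, -0.87, -0.12], [-0.26, -1.73, -0.24], [-0.4, -2.6, -0.36], [-0.53, -3.46, -0.48], [-0.66, -4.33, -0.59]]' --rot '[[0, 0, 0], [0, 0, 0], [0, 0, 0], [0, 0, 0], [0, 0, 0]]'

```text
clock: 3.88
eef_pos: [473.4, -257.7, 226.7]
tcp_rot: [-3.141, 0.002, -0.158]
contact_force: [1.3, -0.1, -0.1]
opening: 0.154
grasp_force: 29.4
```

Emit:
play_rows --dp '[[-0.13, -0.87, -0.12], [-0.26, -1.73, -0.24], [-0.4, -2.6, -0.36], [-0.53, -3.46, -0.48], [-0.66, -4.33, -0.59]]' --rot '[[0, 0, 0], [0, 0, 0], [0, 0, 0], [0, 0, 0], [0, 0, 0]]'

```text
clock: 4.3
eef_pos: [474.7, -82.7, 250.6]
tcp_rot: [-3.142, 0.002, -0.158]
contact_force: [1.6, 0.5, -0.5]
opening: 0.158
grasp_force: 29.4
```

Emit:
play_rows --dp '[[-0.13, -0.87, -0.12], [-0.26, -1.73, -0.24], [-0.4, -2.6, -0.36], [-0.53, -3.46, -0.48], [-0.66, -4.33, -0.59]]' --rot '[[0, 0, 0], [0, 0, 0], [0, 0, 0], [0, 0, 0], [0, 0, 0]]'

```text
clock: 4.72
eef_pos: [476.1, 92.3, 274.3]
tcp_rot: [3.141, 0.002, -0.158]
contact_force: [0.7, -0.8, -0.7]
opening: 0.153
grasp_force: 29.4
```

Emit:
play_rows --dp '[[-0.13, -0.87, -0.12], [-0.26, -1.73, -0.24], [-0.4, -2.6, -0.36], [-0.53, -3.46, -0.48], [-0.66, -4.33, -0.59]]' --rot '[[0, 0, 0], [0, 0, 0], [0, 0, 0], [0, 0, 0], [0, 0, 0]]'

```text
clock: 5.13
eef_pos: [477.5, 267.4, 297.6]
tcp_rot: [3.14, 0.002, -0.158]
contact_force: [0.9, 0.6, 0.0]
opening: 0.158
grasp_force: 29.4
```

Emit:
play_rows --dp '[[0, 0, 0], [0, 0, 0], [0, 0, 0]]' --rot '[[0, 0, 0], [0, 0, 0], [0, 0, 0]]'

```text
clock: 5.38
eef_pos: [477.8, 265.5, 297.4]
tcp_rot: [3.14, 0.002, -0.158]
contact_force: [-0.0, -0.6, -0.6]
opening: 0.157
grasp_force: 29.5
```

Run:
```python
from h import *
from rig import optics,telemetry
st=telemetry.sense(); print(st["eef_pos"],st["tcp_rot"],st["qvel"].round(2),st["clock"])
f=wristcam(optics.grab_frame("wrist"),st); pickle.dump(f,open("pics/w2.pkl","wb"))
cv2.imwrite("pics/w2.png",cv2.resize(f["color"][:,:,::-1],(800,600),interpolation=cv2.INTER_CUBIC))
```

```text
[477.75936524 265.46781203 297.42825737] [ 3.13956176e+00  1.93995794e-03 -1.57504763e-01] [-0.02 -0.01  0.01 -0.    0.    0.  ] 5.3833
```

View pics/w2.png

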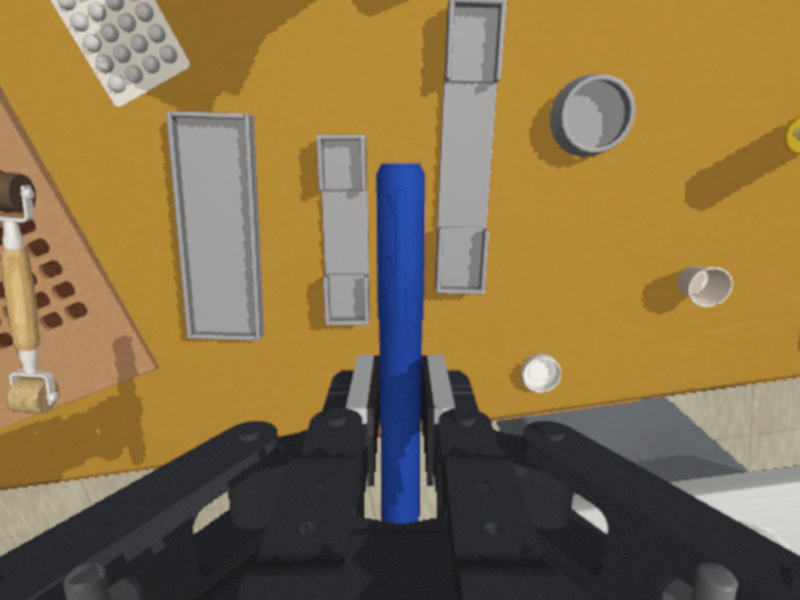

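View shows tray (215,225), marker rest (345,230), spatula rest (465,145), well (593,114), pen held straight between the pads.

Run:
```python
from h import *
f=pickle.load(open("pics/w2.pkl","rb"))
def q(n,pts,z):
    P=np.array([ray(f,p,z,.7)[:2] for p in pts]); d=(P[0]+P[1]-P[2]-P[3])/2
    print(n,P.round().tolist(),"c",P.mean(0).round(1),"len",np.linalg.norm(d).round(),"wid",np.linalg.norm(P[0]-P[1]).round(),np.linalg.norm(P[3]-P[2]).round(),"ang",np.arctan2(d[1],d[0]).round(3))
q("mr",[(317,135),(366,135),(369,324),(326,324)],22)
q("sr",[(450,1),(507,1),(485,293),(437,291)],22)
q("tray",[(168,113),(254,115),(262,338),(187,338)],16)
for p in [(593,73),(593,155),(553,110),(635,112)]: print("well",ray(f,p,22,.7).round(1))
print("pen far/near tip", ray(f,(401,172),300,.7))
```

```text
mr [[574.0, 319.0], [568.0, 279.0], [405.0, 305.0], [411.0, 344.0]] c [489.6 312. ] len 164.0 wid 40.0 39.0 ang -0.156
sr [[654.0, 199.0], [647.0, 155.0], [418.0, 197.0], [427.0, 240.0]] c [536.3 197.6] len 232.0 wid 44.0 43.0 ang -0.179
tray [[610.0, 438.0], [598.0, 368.0], [405.0, 407.0], [416.0, 477.0]] c [507.4 422.5] len 197.0 wid 71.0 70.0 ang -0.2
well [585.7  92.5  22. ]
well [522.7  95.4  22. ]
well [563.  125.9  22. ]
well [551.1  60.   22. ]
pen far/near tip [542.14385163 255.52897916 300.        ]
```

Run:
```python
from h import *
plan([491,312,120],-.158)
```

```text
dp [ 0.145 -1.219  4.44 ] rot [ 0.016  0.016 -0.006] rows>= 4.4
```

Emit:
play_rows --dp '[[0.03, -0.24, 0.9], [0.06, -0.5, 1.8], [0.1, -0.8, 2.7], [0.14, -1.1, 3.6], [0.15, -1.22, 4.44]]' --rot '[[0, 0, 0], [0, 0, 0], [0, 0, 0], [0, 0, 0], [0, 0, 0]]'

```text
clock: 5.85
eef_pos: [492.4, 312.6, 119.3]
tcp_rot: [-3.142, 0.0, -0.16]
contact_force: [0.1, -0.4, -0.6]
opening: 0.154
grasp_force: 29.5
```

Emit:
play_rows --dp '[[0, 0, 0.8], [0, 0, 1.6], [0, 0, 2.2], [0, 0, 2.3], [0, 0, 2.3]]' --rot '[[0, 0, 0], [0, 0, 0], [0, 0, 0], [0, 0, 0], [0, 0, 0]]'

```text
clock: 6.27
eef_pos: [491.1, 311.3, 27.8]
tcp_rot: [3.139, 0.003, -0.16]
contact_force: [-0.1, -0.6, -0.2]
opening: 0.158
grasp_force: 29.5
```

Run:
```python
from h import *
from rig import optics,telemetry
st=telemetry.sense(); print(st["eef_pos"],st["tcp_rot"],st["contact_force"])
f=wristcam(optics.grab_frame("wrist"),st)
cv2.imwrite("pics/w3.png",cv2.resize(f["color"][:,:,::-1],(800,600),interpolation=cv2.INTER_CUBIC))
```

```text
[491.13537935 311.33054172  27.79473395] [ 3.13887248e+00  2.96355130e-03 -1.60092699e-01] [-0.1122285  -0.55142834 -0.16137131]
```

View pics/w3.png

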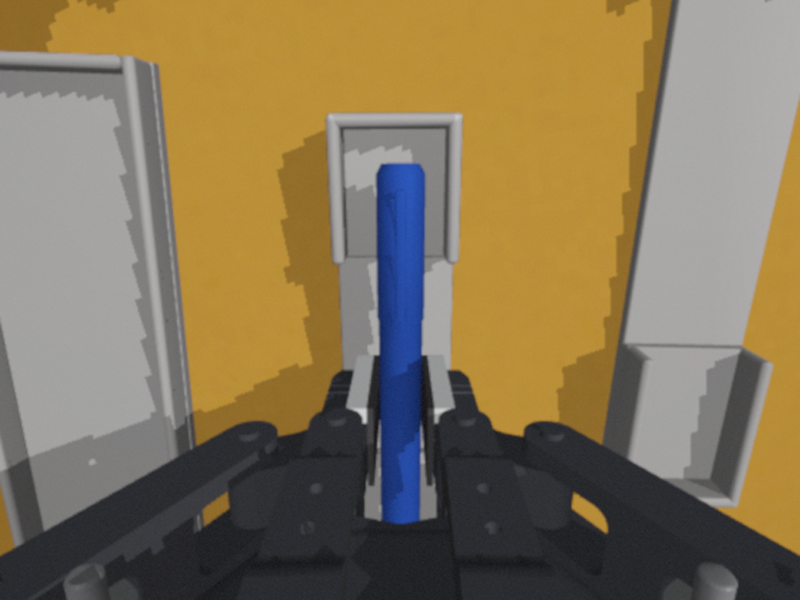

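Pen centred over the rest (rest axis u≈395, pen u≈400). Lower and release.

Emit:
play_rows --dp '[[0, 0, 0.15], [0, 0, 0.25], [0, 0, 0.25], [0, 0, 0.25]]' --rot '[[0, 0, 0], [0, 0, 0], [0, 0, 0], [0, 0, 0]]'

```text
clock: 6.65
eef_pos: [492.4, 313.4, 20.0]
tcp_rot: [-3.141, -0.001, -0.159]
contact_force: [-0.7, -0.1, -1.1]
opening: 0.156
grasp_force: 29.5
```

Emit:
play_rows --dp '[[0, 0, 0], [0, 0, 0], [0, 0, 0], [0, 0, 0], [0, 0, 0]]' --rot '[[0, 0, 0], [0, 0, 0], [0, 0, 0], [0, 0, 0], [0, 0, 0]]' --fingers 0.45

```text
clock: 7.07
eef_pos: [492.2, 313.3, 19.4]
tcp_rot: [-3.142, -0.0, -0.159]
contact_force: [0.3, -0.3, 0.9]
opening: 0.446
grasp_force: 0.0
```

Emit:
play_rows --dp '[[0, 0, -0.5], [0, 0, -1.5], [0, 0, -2.5], [0, 0, -3.5], [0, 0, -4.5]]' --rot '[[0, 0, 0], [0, 0, 0], [0, 0, 0], [0, 0, 0], [0, 0, 0]]'

```text
clock: 7.48
eef_pos: [491.7, 313.0, 201.1]
tcp_rot: [3.141, 0.0, -0.159]
contact_force: [0.3, 0.1, 0.1]
opening: 0.457
grasp_force: 0.0
```

Emit:
play_rows --dp '[[0, 0, 0], [0, 0, -0.5], [0, 0, -0.5]]' --rot '[[0, 0, 0], [0, 0, 0], [0, 0, 0]]'

```text
clock: 7.73
eef_pos: [493.5, 314.1, 222.6]
tcp_rot: [-3.138, -0.004, -0.159]
contact_force: [-0.2, 0.6, 0.4]
opening: 0.449
grasp_force: 0.0
```

```bash
cat >> h.py <<'E'
def blue(f,z=15):
    im=f["color"]; hsv=cv2.cvtColor(im,cv2.COLOR_RGB2HSV)
    b=((hsv[...,0]>105)&(hsv[...,0]<130)&(hsv[...,1]>140)).astype(np.uint8)
    n,l,s,c=cv2.connectedComponentsWithStats(b)
    for i in range(1,n):
        if s[i,4]<300: continue
        ys,xs=np.where(l==i); P=np.array([ray(f,(x,y),z)[:2] for x,y in zip(xs,ys)],np.float32)
        (cx,cy),(a,bb),_=cv2.minAreaRect(P); e=np.linalg.eigh(np.cov(P.T))[1][:,1]; e*=np.sign(e[0])
        print("blue",s[i],round(cx,1),round(cy,1),round(a),round(bb),np.arctan2(e[1],e[0]).round(3))
E
python3 - <<'E'
from h import *
from rig import optics,telemetry
st=telemetry.sense(); print(st["eef_pos"],st["tcp_rot"])
f=wristcam(optics.grab_frame("wrist"),st); blue(f,19)
plan([505,-100,260],0)
E
```

```text
[493.53435336 314.13846761 222.59316098] [-3.13822084 -0.00381905 -0.15881235]
blue [ 276  115   13  130 1491] 490.6 313.7 12 137 -0.162
dp [ 1.935 10.165 -0.999] rot [-0.02  -0.026 -1.517] rows>= 10.0
```

Marker is in its rest at (490.6,313.7), 0.162 rad: good. Next the vial; fly there and look.

Emit:
play_rows --dp '[[0.19, 1.0, -0.1], [0.4, 2.0, -0.2], [0.6, 3.0, -0.3], [0.8, 4.0, -0.4], [0.97, 5.0, -0.5]]' --rot '[[0, 0, 0], [0, 0, 0], [0, 0, 0], [0, 0, 0], [0, 0, 0]]' --fingers 0.85

```text
clock: 8.2
eef_pos: [498.1, 107.9, 237.9]
tcp_rot: [3.141, 0.001, -0.158]
contact_force: [0.6, 0.2, -0.1]
opening: 0.85
grasp_force: 0.0
```

Emit:
play_rows --dp '[[0.19, 1.0, -0.1], [0.4, 2.0, -0.2], [0.6, 3.0, -0.3], [0.8, 4.0, -0.4], [0.97, 5.0, -0.5]]' --rot '[[0, 0, -0.3], [0, 0, -0.6], [0, 0, -0.9], [0, 0, -1.2], [0, 0, -1.52]]'

```text
clock: 8.62
eef_pos: [504.8, -95.9, 258.1]
tcp_rot: [-3.141, 0.001, 0.002]
contact_force: [0.6, -0.4, -0.1]
opening: 0.853
grasp_force: 0.0
```

Emit:
play_rows --dp '[[0, 0, 0], [0, 0, 0], [0, 0, 0]]' --rot '[[0, 0, 0], [0, 0, 0], [0, 0, 0]]'

```text
clock: 8.87
eef_pos: [504.9, -93.8, 258.0]
tcp_rot: [-3.141, 0.002, -0.001]
contact_force: [-0.6, 0.4, -0.3]
opening: 0.852
grasp_force: 0.0
```

Run:
```python
from h import *
from rig import optics,telemetry
st=telemetry.sense(); print(st["eef_pos"],st["tcp_rot"],st["qvel"].round(2),st["clock"])
f=wristcam(optics.grab_frame("wrist"),st); pickle.dump(f,open("pics/w4.pkl","wb"))
cv2.imwrite("pics/w4.png",cv2.resize(f["color"][:,:,::-1],(800,600),interpolation=cv2.INTER_CUBIC))
```

```text
[504.92620876 -93.82280557 258.03084148] [-3.14078469e+00  1.73489212e-03 -1.21908799e-03] [ 0.03 -0.    0.    0.    0.    0.  ] 8.8667
```

View pics/w4.png

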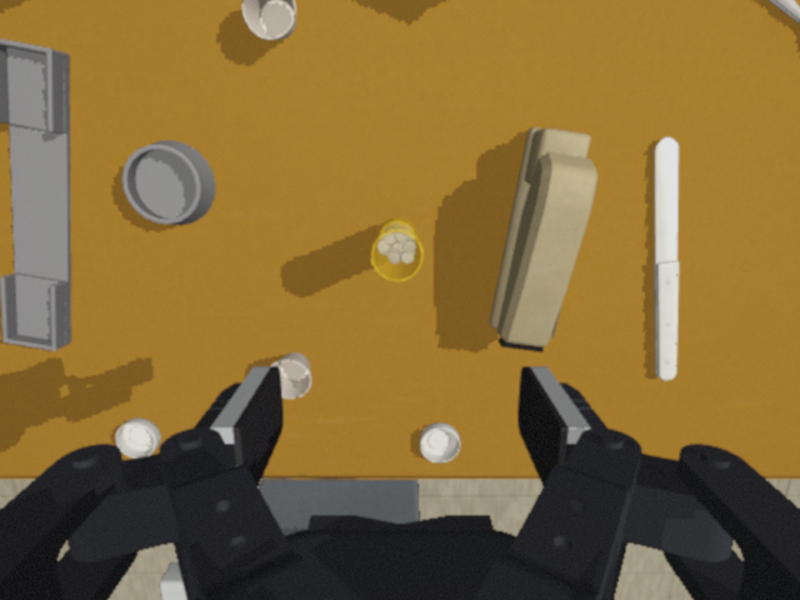

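Vial rim at (398,252), well rim (164,182), stapler with base left edge (493,330)-(529,130), spatula seam (666,263).

Run:
```python
from h import *
f=pickle.load(open("pics/w4.pkl","rb")); g=lambda p,z: ray(f,p,z,.7).round(1)
for p in [(371,252),(424,252),(398,222),(398,281)]: print("rim",g(p,84))
for p in [(124,182),(214,182)]: print("welltop?",g(p,22))
for p in [(123,183),(209,183),(166,141),(165,222)]: print("well",g(p,22))
for n,p,z in [("bl near",(493,330),4),("bl far",(529,130),4),("base far R",(590,136),20),("arm far L",(540,157),71),("arm far R",(596,163),71),("arm near L",(500,340),60),("arm near R",(548,345),60)]: print(n,g(p,z))
plan([510,-90,130],0)
```

```text
rim [513.5 -73.9  84. ]
rim [ 513.5 -109.2   84. ]
rim [533.4 -91.9  84. ]
rim [493.6 -91.9  84. ]
welltop? [556.  117.9  22. ]
welltop? [556.  49.  22.]
well [555.2 118.8  22. ]
well [555.2  52.9  22. ]
well [585.9  81.7  22. ]
well [525.5  90.6  22. ]
bl near [ 429.2 -174.4    4. ]
bl far [ 594.5 -193.7    4. ]
base far R [ 589.4 -235.7   20. ]
arm far L [ 574.3 -185.2   71. ]
arm far R [ 570.5 -222.4   71. ]
arm near L [ 441.6 -168.7   60. ]
arm near R [ 437.6 -205.2   60. ]
dp [ 0.13  -0.076  3.205] rot [-0.007  0.015  0.002] rows>= 3.1
```

Emit:
play_rows --dp '[[0.21, -0.04, 0.9], [0.21, -0.04, 1.8], [0.21, -0.04, 2.7], [0.21, -0.04, 3.0], [0.21, -0.04, 3.0]]' --rot '[[0, 0, 0], [0, 0, 0], [0, 0, 0], [0, 0, 0], [0, 0, 0]]' --fingers 0.75

```text
clock: 9.33
eef_pos: [511.1, -90.1, 135.4]
tcp_rot: [-3.14, 0.007, 0.003]
contact_force: [0.1, 0.6, -0.0]
opening: 0.75
grasp_force: 0.0
```

Emit:
play_rows --dp '[[0, 0, 0.6], [0, 0, 1.3], [0, 0, 2.0], [0, 0, 2.45], [0, 0, 2.45]]' --rot '[[0, 0, 0], [0, 0, 0], [0, 0, 0], [0, 0, 0], [0, 0, 0]]'

```text
clock: 9.75
eef_pos: [512.4, -90.9, 39.1]
tcp_rot: [-3.141, 0.004, 0.002]
contact_force: [-0.6, 0.3, -0.2]
opening: 0.753
grasp_force: 0.0
```

Emit:
play_rows --dp '[[0, 0, 0], [0, 0, 0], [0, 0, 0], [0, 0, 0], [0, 0, 0]]' --rot '[[0, 0, 0], [0, 0, 0], [0, 0, 0], [0, 0, 0], [0, 0, 0]]' --fingers 0.3 --grip_force 25

```text
clock: 10.17
eef_pos: [515.3, -92.3, 43.0]
tcp_rot: [3.141, -0.003, 0.0]
contact_force: [-0.4, 3.5, 8.0]
opening: 0.403
grasp_force: 25.6
```

Emit:
play_rows --dp '[[0, 0, 0], [0, 0, 0], [0, 0, 0]]' --rot '[[0, 0, 0], [0, 0, 0], [0, 0, 0]]'

```text
clock: 10.42
eef_pos: [515.4, -92.3, 43.0]
tcp_rot: [3.142, -0.003, -0.0]
contact_force: [-0.5, 2.6, 8.0]
opening: 0.402
grasp_force: 25.6
```

Emit:
play_rows --dp '[[0, 0, -0.2], [0, 0, -0.6], [0, 0, -1.1], [0, 0, -1.6], [0, 0, -2.0]]' --rot '[[0, 0, 0], [0, 0, 0], [0, 0, 0], [0, 0, 0], [0, 0, 0]]'

```text
clock: 10.83
eef_pos: [514.3, -92.6, 123.7]
tcp_rot: [3.141, -0.002, 0.0]
contact_force: [0.5, -1.0, -0.7]
opening: 0.404
grasp_force: 25.0
```

Emit:
play_rows --dp '[[0.1, -0.4, -0.2], [0.25, -1.1, -0.4], [0.45, -1.8, -0.4], [0.6, -2.5, -0.4], [0.7, -3.1, -0.4]]' --rot '[[0, 0, 0], [0, 0, 0], [0, 0, 0], [0, 0, 0], [0, 0, 0]]'

```text
clock: 11.25
eef_pos: [542.6, 33.1, 138.8]
tcp_rot: [-3.141, -0.002, 0.0]
contact_force: [1.1, -0.5, -0.0]
opening: 0.403
grasp_force: 25.0
```

Emit:
play_rows --dp '[[0.1, -0.5, 0], [0.2, -1.0, 0], [0.3, -1.4, 0], [0.3, -1.45, 0], [0.3, -1.45, 0]]' --rot '[[0, 0, 0], [0, 0, 0], [0, 0, 0], [0, 0, 0], [0, 0, 0]]'

```text
clock: 11.67
eef_pos: [554.0, 90.2, 138.1]
tcp_rot: [3.142, -0.001, 0.002]
contact_force: [-0.3, -0.7, -1.0]
opening: 0.401
grasp_force: 25.1
```

Run:
```python
from h import *
from rig import optics,telemetry
st=telemetry.sense(); print(st["eef_pos"],st["tcp_rot"],st["qvel"].round(2),st["clock"],st["opening"])
f=wristcam(optics.grab_frame("wrist"),st); pickle.dump(f,open("pics/w5.pkl","wb"))
cv2.imwrite("pics/w5.png",cv2.resize(f["color"][:,:,::-1],(800,600),interpolation=cv2.INTER_CUBIC))
```

```text
[553.95394318  90.21369868 138.06997196] [ 3.14153532e+00 -8.29481741e-04  1.98537758e-03] [-0.03 -0.    0.02 -0.01 -0.   -0.01] 11.6667 0.4011065813878316
```

View pics/w5.png

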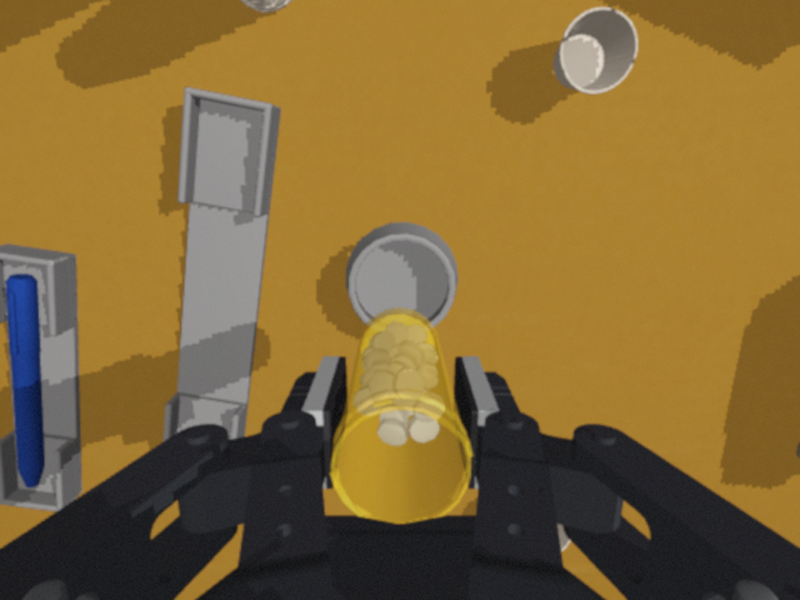

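Well rim spans u 347–457, top at v≈233 (inner top), vial upright between the pads at u≈401; marker lies in its rest.

Run:
```python
from h import *
f=pickle.load(open("pics/w5.pkl","rb")); g=lambda p,z: ray(f,p,z,.7).round(1)
for p in [(347,282),(457,282),(402,233)]: print(g(p,22))
for c in [(555,90),(555,88),(552,90),(558,90)]:
    q=[]
    for a in np.linspace(0,2*np.pi,4,endpoint=False):
        p=f["mtx"]@(f["R"]@np.array([c[0]+30*np.cos(a),c[1]+30*np.sin(a),22])+f["t"]); q.append((p[:2]/p[2]/.7).round())
    print(c,[x.tolist() for x in q])
```

```text
[557. 120.  22.]
[557.2  59.1  22. ]
[584.3  89.7  22. ]
(555, 90) [[401.0, 232.0], [347.0, 286.0], [401.0, 336.0], [455.0, 286.0]]
(555, 88) [[405.0, 232.0], [351.0, 286.0], [405.0, 336.0], [459.0, 286.0]]
(552, 90) [[401.0, 237.0], [347.0, 291.0], [401.0, 341.0], [455.0, 291.0]]
(558, 90) [[401.0, 226.0], [347.0, 280.0], [401.0, 332.0], [456.0, 281.0]]
```

Emit:
play_rows --dp '[[0.06, 0, 0.5], [0.06, 0, 1.1], [0.06, 0, 1.7], [0.06, 0, 2.0], [0.06, 0, 2.0]]' --rot '[[0, 0, 0], [0, 0, 0], [0, 0, 0], [0, 0, 0], [0, 0, 0]]'

```text
clock: 12.13
eef_pos: [554.1, 88.3, 55.0]
tcp_rot: [3.141, 0.005, -0.001]
contact_force: [-0.4, -0.1, -0.2]
opening: 0.402
grasp_force: 25.1
```

Emit:
play_rows --dp '[[0, 0, 0.1], [0, 0, 0.2], [0, 0, 0.2], [0, 0, 0.2]]' --rot '[[0, 0, 0], [0, 0, 0], [0, 0, 0], [0, 0, 0]]'

```text
clock: 12.47
eef_pos: [556.7, 89.6, 50.0]
tcp_rot: [-3.141, -0.001, 0.0]
contact_force: [-0.0, 0.2, 0.6]
opening: 0.401
grasp_force: 25.1
```

Emit:
play_rows --dp '[[0, 0, 0.04], [0, 0, 0.04], [0, 0, 0.04]]' --rot '[[0, 0, 0], [0, 0, 0], [0, 0, 0]]'

```text
clock: 12.72
eef_pos: [556.5, 89.7, 48.1]
tcp_rot: [-3.141, -0.001, 0.0]
contact_force: [0.2, 0.0, 0.7]
opening: 0.4
grasp_force: 25.1
```

Emit:
play_rows --dp '[[0, 0, 0], [0, 0, 0], [0, 0, 0], [0, 0, 0], [0, 0, 0]]' --rot '[[0, 0, 0], [0, 0, 0], [0, 0, 0], [0, 0, 0], [0, 0, 0]]' --fingers 0.65

```text
clock: 13.13
eef_pos: [556.2, 89.6, 47.7]
tcp_rot: [-3.142, 0.0, 0.0]
contact_force: [0.6, -1.5, 0.3]
opening: 0.654
grasp_force: 0.0
```

Emit:
play_rows --dp '[[0, 0, -0.3], [0, 0, -0.8], [0, 0, -1.6], [0, 0, -2.5], [0, 0, -3.4]]' --rot '[[0, 0, 0], [0, 0, 0], [0, 0, 0], [0, 0, 0], [0, 0, 0]]'

```text
clock: 13.55
eef_pos: [555.7, 89.5, 185.7]
tcp_rot: [3.141, 0.001, 0.0]
contact_force: [1.2, 0.4, -0.5]
opening: 0.652
grasp_force: 0.0
```

Emit:
play_rows --dp '[[0, 0, -0.8], [0, 0, -1.4], [0, 0, -1.4], [0, 0, -1.4]]' --rot '[[0, 0, 0], [0, 0, 0], [0, 0, 0], [0, 0, 0]]'

```text
clock: 13.88
eef_pos: [557.0, 89.8, 242.0]
tcp_rot: [-3.141, -0.004, 0.0]
contact_force: [-0.5, -0.6, 0.0]
opening: 0.652
grasp_force: 0.0
```

Run:
```python
from h import *
from rig import optics,telemetry
st=telemetry.sense(); print(st["eef_pos"],st["tcp_rot"],st["clock"])
f=wristcam(optics.grab_frame("wrist"),st); pickle.dump(f,open("pics/w6.pkl","wb"))
hsv=cv2.cvtColor(f["color"],cv2.COLOR_RGB2HSV)
m=((hsv[...,0]>22)&(hsv[...,0]<32)&(hsv[...,1]>120)&(hsv[...,2]>150)).astype(np.uint8)
n,l,s,c=cv2.connectedComponentsWithStats(m); print([ (s[i].tolist()) for i in range(1,n) if s[i,4]>60])
for cc in [(555,90)]:
  for z,rr in((22,30),(89,18)):
    q=[]
    for a in np.linspace(0,2*np.pi,4,endpoint=False):
        p=f["mtx"]@(f["R"]@np.array([cc[0]+rr*np.cos(a),cc[1]+rr*np.sin(a),z])+f["t"]); q.append((p[:2]/p[2]).round().tolist())
    print(z,q)
plan([453,-321,210],0.145)
```

```text
[557.00994544  89.76675467 242.04409264] [-3.14095759e+00 -3.86346616e-03  3.52173963e-04] 13.8833
[[260, 167, 39, 48, 384]]
22 [[280.0, 151.0], [253.0, 179.0], [280.0, 206.0], [308.0, 179.0]]
89 [[280.0, 174.0], [260.0, 193.0], [280.0, 213.0], [300.0, 193.0]]
dp [-2.581 10.264  0.755] rot [-1.000e-03 -1.000e-02 -1.382e+00] rows>= 10.2
```

Vial stands upright in the well (rim where predicted for (555,90) at z 89). Next the spatula.

Emit:
play_rows --dp '[[-0.24, 1.0, 0], [-0.48, 2.0, 0], [-0.72, 3.0, 0], [-0.96, 4.0, 0], [-1.2, 5.0, 0]]' --rot '[[0, 0, 0], [0, 0, 0], [0, 0, 0], [0, 0, 0], [0, 0, 0]]'

```text
clock: 14.35
eef_pos: [506.5, -111.7, 238.2]
tcp_rot: [-3.141, 0.003, 0.001]
contact_force: [2.1, -1.1, 0.3]
opening: 0.649
grasp_force: 0.0
```

Emit:
play_rows --dp '[[-0.24, 1.0, 0.1], [-0.48, 2.0, 0.2], [-0.72, 3.0, 0.3], [-0.96, 4.0, 0.4], [-1.2, 5.0, 0.5]]' --rot '[[0, 0, -0.3], [0, 0, -0.6], [0, 0, -0.9], [0, 0, -1.2], [0, 0, -1.38]]'

```text
clock: 14.77
eef_pos: [458.5, -311.7, 218.0]
tcp_rot: [-3.14, 0.002, 0.146]
contact_force: [1.1, 0.3, 0.2]
opening: 0.649
grasp_force: 0.0
```

Emit:
play_rows --dp '[[-0.1, 0.3, 0.3], [-0.1, 0.3, 0.8], [-0.1, 0.3, 1.5], [-0.1, 0.3, 1.5], [-0.1, 0.3, 1.5]]' --rot '[[0, 0, 0], [0, 0, 0], [0, 0, 0], [0, 0, 0], [0, 0, 0]]'

```text
clock: 15.18
eef_pos: [456.6, -321.5, 157.6]
tcp_rot: [-3.138, 0.004, 0.145]
contact_force: [-0.4, -0.3, 0.7]
opening: 0.648
grasp_force: 0.0
```

```bash
cat >> h.py <<'E'
def white(f,z,vmax=420):
    hsv=cv2.cvtColor(f["color"],cv2.COLOR_RGB2HSV)
    m=((hsv[...,1]<60)&(hsv[...,2]>170)).astype(np.uint8); m[vmax:]=0
    n,l,s,c=cv2.connectedComponentsWithStats(m)
    for i in range(1,n):
        if s[i,4]<400: continue
        ys,xs=np.where(l==i); P=np.array([ray(f,(x,y),z)[:2] for x,y in zip(xs,ys)],np.float32)
        (cx,cy),(a,bb),_=cv2.minAreaRect(P); e=np.linalg.eigh(np.cov(P.T))[1][:,1]; e*=np.sign(e[0])
        print("white",s[i],round(cx,1),round(cy,1),round(a),round(bb),np.arctan2(e[1],e[0]).round(3),"x",P[:,0].min(),P[:,0].max())
E
python3 - <<'E'
from h import *
from rig import optics,telemetry
st=telemetry.sense(); print(st["eef_pos"],st["tcp_rot"],st["clock"])
f=wristcam(optics.grab_frame("wrist"),st); pickle.dump(f,open("pics/w7.pkl","wb")); white(f,6)
plan([452,-321,4],0.145)
E
```

```text
[ 456.56375771 -321.4930928   157.60514403] [-3.137647    0.00403817  0.14471035] 15.1833
white [ 269   24   23  243 4826] 485.9 -315.6 208 18 0.148 x 382.61856 589.025
white [502 170  58  30 833] 493.2 -539.8 14 50 -1.106 x 478.27905 510.19513
white [  46  283   40   34 1010] 316.2 -127.5 38 38 -0.805 x 297.40662 335.53903
dp [-0.131 -0.042  3.88 ] rot [-0.016  0.016  0.   ] rows>= 3.7
```

Emit:
play_rows --dp '[[-0.13, -0.04, 0.9], [-0.13, -0.04, 1.8], [-0.13, -0.04, 2.7], [-0.13, -0.04, 3.4], [-0.13, -0.04, 3.8]]' --rot '[[0, 0, 0], [0, 0, 0], [0, 0, 0], [0, 0, 0], [0, 0, 0]]' --fingers 0.5

```text
clock: 15.65
eef_pos: [452.6, -321.2, 6.1]
tcp_rot: [-3.141, 0.001, 0.146]
contact_force: [-0.7, 0.2, 1.0]
opening: 0.499
grasp_force: 0.0
```

Emit:
play_rows --dp '[[0, 0, 0.08], [0, 0, 0.12], [0, 0, 0.12]]' --rot '[[0, 0, 0], [0, 0, 0], [0, 0, 0]]'

```text
clock: 15.9
eef_pos: [453.9, -322.5, 4.2]
tcp_rot: [3.14, -0.001, 0.145]
contact_force: [0.2, 0.8, 0.6]
opening: 0.5
grasp_force: 0.0
```

Emit:
play_rows --dp '[[0, 0, 0], [0, 0, 0], [0, 0, 0], [0, 0, 0], [0, 0, 0]]' --rot '[[0, 0, 0], [0, 0, 0], [0, 0, 0], [0, 0, 0], [0, 0, 0]]' --fingers 0 --grip_force 40

```text
clock: 16.32
eef_pos: [453.8, -322.7, 4.5]
tcp_rot: [3.14, -0.002, 0.145]
contact_force: [-0.7, -0.2, 6.8]
opening: 0.18
grasp_force: 39.0
```

Emit:
play_rows --dp '[[0, 0, 0], [0, 0, 0], [0, 0, 0]]' --rot '[[0, 0, 0], [0, 0, 0], [0, 0, 0]]'

```text
clock: 16.57
eef_pos: [453.8, -322.7, 4.5]
tcp_rot: [3.14, -0.002, 0.145]
contact_force: [-0.7, 1.2, 6.9]
opening: 0.175
grasp_force: 39.0
```

Emit:
play_rows --dp '[[0, 0, -0.4], [0, 0, -1.3], [0, 0, -2.3], [0, 0, -3.3], [0, 0, -4.3]]' --rot '[[0, 0, 0], [0, 0, 0.3], [0, 0, 1.2], [0, 0, 2.1], [0, 0, 3.0]]'

```text
clock: 16.98
eef_pos: [452.5, -321.9, 177.6]
tcp_rot: [3.141, -0.001, -0.174]
contact_force: [0.9, -0.2, -1.0]
opening: 0.175
grasp_force: 39.4
```

Emit:
play_rows --dp '[[0, 0, -0.3], [0, 0, -0.7], [0, 0, -0.7]]' --rot '[[0, 0, 0], [0, 0, 0], [0, 0, 0]]'

```text
clock: 17.23
eef_pos: [454.2, -323.1, 206.7]
tcp_rot: [3.139, -0.006, -0.168]
contact_force: [-0.4, -1.0, 0.2]
opening: 0.178
grasp_force: 39.4
```

Run:
```python
from h import *
from rig import optics,telemetry
st=telemetry.sense(); print(st["eef_pos"],st["tcp_rot"],st["clock"],st["opening"])
plan([503,203,200],-.17)
f=wristcam(optics.grab_frame("wrist"),st); white(f,st["eef_pos"][2])
```

```text
[ 454.23676482 -323.08080187  206.73822868] [ 3.1388739  -0.00566997 -0.16845177] 17.2333 0.17802376395259387
dp [ -1.004 -13.171   0.127] rot [ 0.026 -0.054  0.015] rows>= 12.7
white [  257     0    48   366 14380] 480.9 -327.2 18 164 -0.167 x 399.51172 563.1762
white [ 468   70   72   55 1066] 511.7 -423.7 6 30 -1.104 x 503.54688 520.8315
```

Emit:
play_rows --dp '[[-0.07, -0.88, 0], [-0.13, -1.76, 0], [-0.2, -2.64, 0], [-0.27, -3.5, 0], [-0.33, -4.39, 0]]' --rot '[[0, 0, 0], [0, 0, 0], [0, 0, 0], [0, 0, 0], [0, 0, 0]]'

```text
clock: 17.7
eef_pos: [468.2, -145.1, 201.3]
tcp_rot: [-3.141, 0.002, -0.169]
contact_force: [0.7, -0.8, -0.6]
opening: 0.176
grasp_force: 39.4
```

Emit:
play_rows --dp '[[-0.07, -0.88, 0], [-0.13, -1.76, 0], [-0.2, -2.64, 0], [-0.27, -3.5, 0], [-0.33, -4.39, 0]]' --rot '[[0, 0, 0], [0, 0, 0], [0, 0, 0], [0, 0, 0], [0, 0, 0]]'

```text
clock: 18.12
eef_pos: [484.8, 30.1, 201.4]
tcp_rot: [3.141, 0.002, -0.169]
contact_force: [1.3, -0.5, -0.2]
opening: 0.18
grasp_force: 39.4
```

Emit:
play_rows --dp '[[-0.07, -0.88, 0], [-0.13, -1.76, 0], [-0.2, -2.64, 0], [-0.27, -3.5, 0], [-0.33, -4.39, 0]]' --rot '[[0, 0, 0], [0, 0, 0], [0, 0, 0], [0, 0, 0], [0, 0, 0]]'

```text
clock: 18.53
eef_pos: [501.4, 205.3, 201.2]
tcp_rot: [3.14, 0.002, -0.169]
contact_force: [-0.2, -1.1, -0.7]
opening: 0.176
grasp_force: 39.4
```

Emit:
play_rows --dp '[[0, 0, 0.2], [0, 0, 0.6], [0, 0, 1.0], [0, 0, 1.0], [0, 0, 1.0]]' --rot '[[0, 0, 0], [0, 0, 0], [0, 0, 0], [0, 0, 0], [0, 0, 0]]'

```text
clock: 18.95
eef_pos: [501.2, 203.3, 161.2]
tcp_rot: [3.14, 0.003, -0.169]
contact_force: [-0.9, -0.1, -0.4]
opening: 0.171
grasp_force: 39.5
```

Run:
```python
from h import *
from rig import optics,telemetry
st=telemetry.sense(); print(st["eef_pos"],st["tcp_rot"],st["clock"],st["opening"])
f=wristcam(optics.grab_frame("wrist"),st); pickle.dump(f,open("pics/w8.pkl","wb"))
cv2.imwrite("pics/w8.png",cv2.resize(f["color"][:,:,::-1],(800,600),interpolation=cv2.INTER_CUBIC))
```

```text
[501.1849068  203.25998225 161.16761277] [ 3.13956184  0.00325114 -0.1690196 ] 18.95 0.17064972282271149
```

View pics/w8.png

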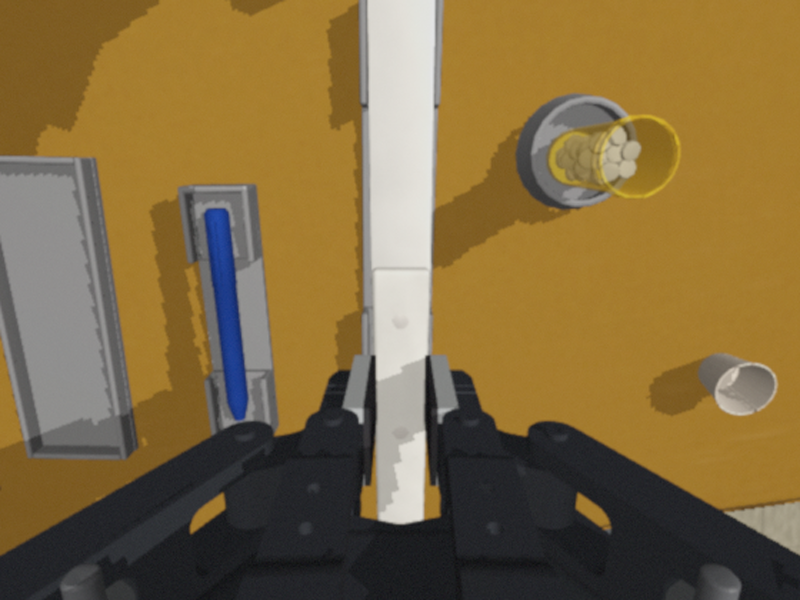

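Run:
```python
from h import *
f=pickle.load(open("pics/w8.pkl","rb")); g=lambda p,z: ray(f,p,z,.7)
A=[g((361,105),22),g((440,105),22),g((364,310),22),g((434,310),22)]
print(np.round(A),"centre",np.mean(A,0).round(1))
d=(A[0]+A[1]-A[2]-A[3])/2; print(np.linalg.norm(d),np.arctan2(d[1],d[0]))
s=g((401,268),161); print("seam in hand",s, "rel", (s-[501.2,203.3,0])[:2]@[np.cos(-.169),np.sin(-.169)])
```

```text
[[600. 208.  22.]
 [593. 166.  22.]
 [484. 229.  22.]
 [477. 186.  22.]] centre [538.3 197.2  22. ]
117.4126375176492 -0.17546853622033037
seam in hand [537.55721413 197.27359461 161.        ] rel 36.85287086974215
```

Emit:
play_rows --dp '[[0.09, 0, 0.8], [0.09, 0, 1.7], [0.09, 0, 2.6], [0.09, 0, 3.1], [0.09, 0, 3.1]]' --rot '[[0, 0, 0], [0, 0, 0], [0, 0, 0], [0, 0, 0], [0, 0, 0]]'

```text
clock: 19.42
eef_pos: [503.8, 202.0, 35.7]
tcp_rot: [3.139, 0.005, -0.17]
contact_force: [-1.4, -0.2, -0.0]
opening: 0.176
grasp_force: 39.5
```

Emit:
play_rows --dp '[[0, 0, 0.2], [0, 0, 0.4], [0, 0, 0.52], [0, 0, 0.52], [0, 0, 0.52]]' --rot '[[0, 0, 0], [0, 0, 0], [0, 0, 0], [0, 0, 0], [0, 0, 0]]'

```text
clock: 19.83
eef_pos: [506.5, 203.4, 18.7]
tcp_rot: [-3.141, -0.001, -0.169]
contact_force: [0.4, 0.5, -1.1]
opening: 0.18
grasp_force: 39.5
```

Emit:
play_rows --dp '[[-0.02, 0, 0.06], [-0.02, 0, 0.06], [-0.02, 0, 0.06]]' --rot '[[0, 0, 0], [0, 0, 0], [0, 0, 0]]'

```text
clock: 20.08
eef_pos: [505.4, 203.5, 16.0]
tcp_rot: [-3.141, -0.0, -0.169]
contact_force: [0.5, 0.9, -0.8]
opening: 0.177
grasp_force: 39.5
```

Emit:
play_rows --dp '[[0, 0, 0], [0, 0, 0], [0, 0, 0], [0, 0, 0], [0, 0, 0]]' --rot '[[0, 0, 0], [0, 0, 0], [0, 0, 0], [0, 0, 0], [0, 0, 0]]' --fingers 0.45

```text
clock: 20.5
eef_pos: [505.3, 203.4, 15.7]
tcp_rot: [-3.142, -0.0, -0.169]
contact_force: [0.1, 0.5, 0.2]
opening: 0.449
grasp_force: 0.0
```

Emit:
play_rows --dp '[[0, 0, -0.4], [0, 0, -1.2], [0, 0, -2.2], [0, 0, -3.2], [0, 0, -4.2]]' --rot '[[0, 0, 0], [0, 0, 0], [0, 0, 0], [0, 0, 0], [0, 0, 0]]'

```text
clock: 20.92
eef_pos: [504.8, 203.2, 185.3]
tcp_rot: [3.141, 0.001, -0.169]
contact_force: [0.7, -0.1, -1.1]
opening: 0.453
grasp_force: 0.0
```

Emit:
play_rows --dp '[[0, 0, -0.8], [0, 0, -1.0], [0, 0, -1.0], [0, 0, -1.0]]' --rot '[[0, 0, 0], [0, 0, 0], [0, 0, 0], [0, 0, 0]]'

```text
clock: 21.25
eef_pos: [505.0, 203.3, 223.3]
tcp_rot: [-3.142, -0.0, -0.169]
contact_force: [-0.4, 0.2, -0.7]
opening: 0.453
grasp_force: 0.0
```

Run:
```python
from h import *
from rig import optics,telemetry
st=telemetry.sense(); print(st["eef_pos"],st["tcp_rot"],st["clock"],st["opening"])
f=wristcam(optics.grab_frame("wrist"),st); pickle.dump(f,open("pics/w9.pkl","wb"));white(f,16);blue(f,19)
plan([511,-202,210],-.127)
```

```text
[505.00772061 203.31982676 223.25813707] [-3.14154406e+00 -5.48841753e-05 -1.69374127e-01] 21.25 0.45256319419968954
white [   0    0   49  106 1145] 660.0 426.0 45 95 -0.378 x 624.7211 712.2879
white [ 271   36   20  207 3577] 537.2 198.1 19 208 -0.168 x 434.3911 640.17084
white [392  99  22  30 416] 550.7 72.0 26 22 -0.13 x 536.9416 563.9183
blue [ 169  144   22  125 1423] 490.7 313.4 13 138 -0.159
dp [1.87  9.953 0.313] rot [ 0.01   0.017 -0.404] rows>= 9.7
```

Spatula rests at (537.2,198.1), 0.168 rad against rest (537,197.5): good. Last, the stapler.

Emit:
play_rows --dp '[[0.19, 1.0, 0], [0.38, 2.0, 0], [0.56, 3.0, 0], [0.75, 4.0, 0], [0.93, 4.97, 0]]' --rot '[[0, 0, 0], [0, 0, 0], [0, 0, 0], [0, 0, 0], [0, 0, 0]]' --fingers 1

```text
clock: 21.72
eef_pos: [506.8, -0.6, 221.4]
tcp_rot: [3.141, 0.004, -0.169]
contact_force: [0.0, -0.5, 0.2]
opening: 1.0
grasp_force: 0.0
```

Emit:
play_rows --dp '[[0.19, 1.0, 0], [0.38, 2.0, 0], [0.56, 3.0, 0], [0.75, 4.0, 0], [0.93, 4.97, 0]]' --rot '[[0, 0, 0], [0, 0, -0.1], [0, 0, -0.2], [0, 0, -0.3], [0, 0, -0.4]]'

```text
clock: 22.13
eef_pos: [510.0, -202.7, 221.2]
tcp_rot: [-3.141, 0.004, -0.127]
contact_force: [0.6, 0.8, 0.1]
opening: 1.004
grasp_force: 0.0
```

Emit:
play_rows --dp '[[0, 0, 0], [0, 0, 0], [0, 0, 0]]' --rot '[[0, 0, 0], [0, 0, 0], [0, 0, 0]]'

```text
clock: 22.38
eef_pos: [510.5, -200.5, 221.7]
tcp_rot: [-3.14, 0.003, -0.129]
contact_force: [0.5, 0.5, 0.1]
opening: 0.996
grasp_force: 0.0
```

Run:
```python
from h import *
from rig import optics,telemetry
st=telemetry.sense(); print(st["eef_pos"],st["tcp_rot"],st["clock"],st["opening"])
f=wristcam(optics.grab_frame("wrist"),st); pickle.dump(f,open("pics/w10.pkl","wb"))
cv2.imwrite("pics/w10.png",cv2.resize(f["color"][:,:,::-1],(800,600),interpolation=cv2.INTER_CUBIC))
```

```text
[ 510.47004395 -200.50799069  221.68917763] [-3.14029788  0.00349224 -0.12859072] 22.3833 0.9958121659999254
```

View pics/w10.png

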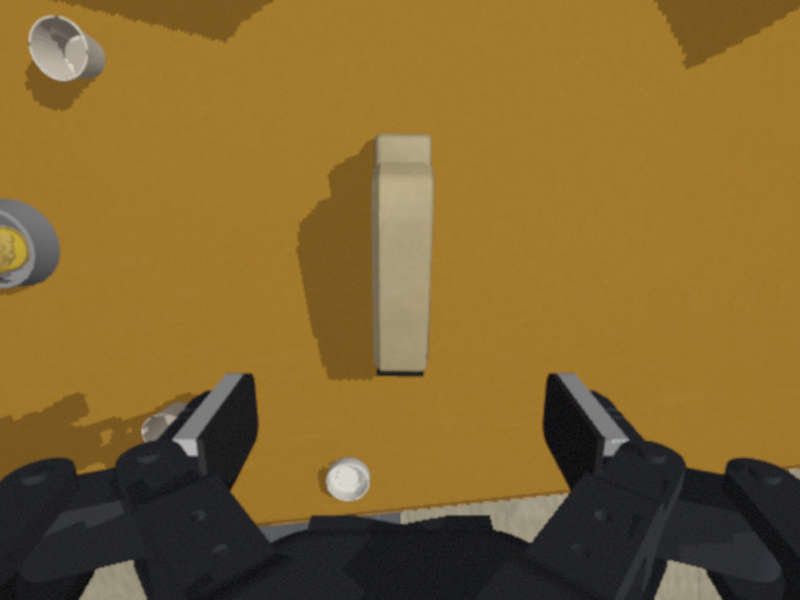

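Run:
```python
from h import *
f=pickle.load(open("pics/w10.pkl","rb")); g=lambda p,z: ray(f,p,z,.7).round(1)
for z in (5,25,40): print("far",z,g((403,134),z))
for z in (0,20,50,60,71): print("near",z,g((400,375),z))
print("arm far",g((402.5,170),71))
```

```text
far 5 [ 594.1 -212.8    5. ]
far 25 [ 593.3 -212.5   25. ]
far 40 [ 592.7 -212.4   40. ]
near 0 [ 407.5 -186.7    0. ]
near 20 [ 416.9 -187.9   20. ]
near 50 [ 431.1 -189.7   50. ]
near 60 [ 435.8 -190.4   60. ]
near 71 [ 441. -191.   71.]
arm far [ 571.5 -209.2   71. ]
```

Emit:
play_rows --dp '[[0.01, 0.01, 0.9], [0.01, 0.01, 1.8], [0.01, 0.01, 2.7], [0.01, 0.01, 3.5], [0.01, 0.01, 3.8]]' --rot '[[0, 0, 0.1], [0, 0, 0.1], [0, 0, 0.1], [0, 0, 0.1], [0, 0, 0.1]]'

```text
clock: 22.85
eef_pos: [509.2, -198.7, 67.4]
tcp_rot: [-3.14, 0.006, -0.136]
contact_force: [-1.7, 1.0, -0.6]
opening: 0.999
grasp_force: 0.0
```

Emit:
play_rows --dp '[[0, 0, 0.4], [0, 0, 0.8], [0, 0, 0.88], [0, 0, 0.88]]' --rot '[[0, 0, 0], [0, 0, 0], [0, 0, 0], [0, 0, 0]]'

```text
clock: 23.18
eef_pos: [511.6, -200.4, 36.1]
tcp_rot: [-3.141, 0.002, -0.137]
contact_force: [-0.5, -0.5, 0.4]
opening: 1.001
grasp_force: 0.0
```

Emit:
play_rows --dp '[[0, 0, 0], [0, 0, 0], [0, 0, 0], [0, 0, 0], [0, 0, 0]]' --rot '[[0, 0, 0], [0, 0, 0], [0, 0, 0], [0, 0, 0], [0, 0, 0]]' --fingers 0.2 --grip_force 70

```text
clock: 23.6
eef_pos: [512.5, -201.5, 37.7]
tcp_rot: [3.142, -0.001, -0.138]
contact_force: [-1.3, 3.8, 8.5]
opening: 0.43
grasp_force: 70.5
```

Emit:
play_rows --dp '[[0, 0, 0], [0, 0, 0], [0, 0, 0], [0, 0, 0], [0, 0, 0]]' --rot '[[0, 0, 0], [0, 0, 0], [0, 0, 0], [0, 0, 0], [0, 0, 0]]'

```text
clock: 24.02
eef_pos: [512.5, -201.5, 37.7]
tcp_rot: [3.142, -0.001, -0.138]
contact_force: [-1.2, 2.3, 7.8]
opening: 0.428
grasp_force: 70.5
```

Emit:
play_rows --dp '[[0, 0, -0.2], [0, 0, -0.7], [0, 0, -1.5], [0, 0, -2.4], [0, 0, -3.3]]' --rot '[[0, 0, 0], [0, 0, 0], [0, 0, 0], [0, 0, 0.1], [0, 0, 0.3]]'

```text
clock: 24.43
eef_pos: [510.8, -201.1, 169.6]
tcp_rot: [-3.141, 0.002, -0.17]
contact_force: [1.5, -0.6, -5.3]
opening: 0.431
grasp_force: 71.6
```

Emit:
play_rows --dp '[[0, 0, -0.7], [0, 0, -0.9], [0, 0, -0.9], [0, 0, -0.9]]' --rot '[[0, 0, 0], [0, 0, 0], [0, 0, 0], [0, 0, 0]]'

```text
clock: 24.77
eef_pos: [511.2, -201.2, 203.6]
tcp_rot: [-3.141, 0.001, -0.169]
contact_force: [-0.3, -0.6, -5.4]
opening: 0.427
grasp_force: 71.8
```

Run:
```python
from h import *
plan([508,422,200],-.17)
```

```text
dp [ -2.702 -15.344   0.095] rot [-0.002  0.009  0.007] rows>= 14.9
```

Emit:
play_rows --dp '[[-0.1, -0.5, 0], [-0.24, -1.35, 0], [-0.38, -2.2, 0], [-0.53, -3.0, 0], [-0.68, -3.84, 0]]' --rot '[[0, 0, 0], [0, 0, 0], [0, 0, 0], [0, 0, 0], [0, 0, 0]]'

```text
clock: 25.18
eef_pos: [509.0, -44.1, 201.6]
tcp_rot: [3.141, 0.005, -0.17]
contact_force: [1.0, -0.2, -4.7]
opening: 0.431
grasp_force: 72.0
```

Emit:
play_rows --dp '[[-0.13, -0.77, 0], [-0.27, -1.53, 0], [-0.4, -2.3, 0], [-0.54, -3.07, 0], [-0.68, -3.84, 0]]' --rot '[[0, 0, 0], [0, 0, 0], [0, 0, 0], [0, 0, 0], [0, 0, 0]]'

```text
clock: 25.6
eef_pos: [508.1, 111.7, 201.6]
tcp_rot: [3.14, 0.004, -0.169]
contact_force: [0.8, -0.2, -4.2]
opening: 0.422
grasp_force: 72.0
```

Emit:
play_rows --dp '[[-0.13, -0.77, 0], [-0.27, -1.53, 0], [-0.4, -2.3, 0], [-0.54, -3.07, 0], [-0.68, -3.84, 0]]' --rot '[[0, 0, 0], [0, 0, 0], [0, 0, 0], [0, 0, 0], [0, 0, 0]]'

```text
clock: 26.02
eef_pos: [507.4, 267.3, 201.3]
tcp_rot: [3.139, 0.004, -0.169]
contact_force: [1.1, 0.2, -4.3]
opening: 0.432
grasp_force: 72.0
```

Emit:
play_rows --dp '[[-0.14, -0.8, 0], [-0.28, -1.6, 0], [-0.42, -2.4, 0], [-0.56, -3.2, 0], [-0.66, -3.82, 0]]' --rot '[[0, 0, 0], [0, 0, 0], [0, 0, 0], [0, 0, 0], [0, 0, 0]]'

```text
clock: 26.43
eef_pos: [507.2, 423.0, 200.8]
tcp_rot: [3.138, 0.003, -0.169]
contact_force: [1.2, -0.7, -4.5]
opening: 0.427
grasp_force: 72.0
```

Emit:
play_rows --dp '[[0, 0, 0], [0, 0, 0], [0, 0, 0]]' --rot '[[0, 0, 0], [0, 0, 0], [0, 0, 0]]'

```text
clock: 26.68
eef_pos: [507.7, 420.3, 201.7]
tcp_rot: [3.138, 0.003, -0.169]
contact_force: [0.5, -0.5, -4.1]
opening: 0.433
grasp_force: 72.2
```

Run:
```python
from h import *
from rig import optics,telemetry
st=telemetry.sense(); print(st["eef_pos"],st["tcp_rot"],st["clock"],st["opening"])
f=wristcam(optics.grab_frame("wrist"),st); pickle.dump(f,open("pics/w11.pkl","wb"))
cv2.imwrite("pics/w11.png",cv2.resize(f["color"][:,:,::-1],(800,600),interpolation=cv2.INTER_CUBIC))
```

```text
[507.68506798 420.27623741 201.68415286] [ 3.13773814e+00  2.84427266e-03 -1.68863013e-01] 26.6833 0.43333615979653395
```

View pics/w11.png

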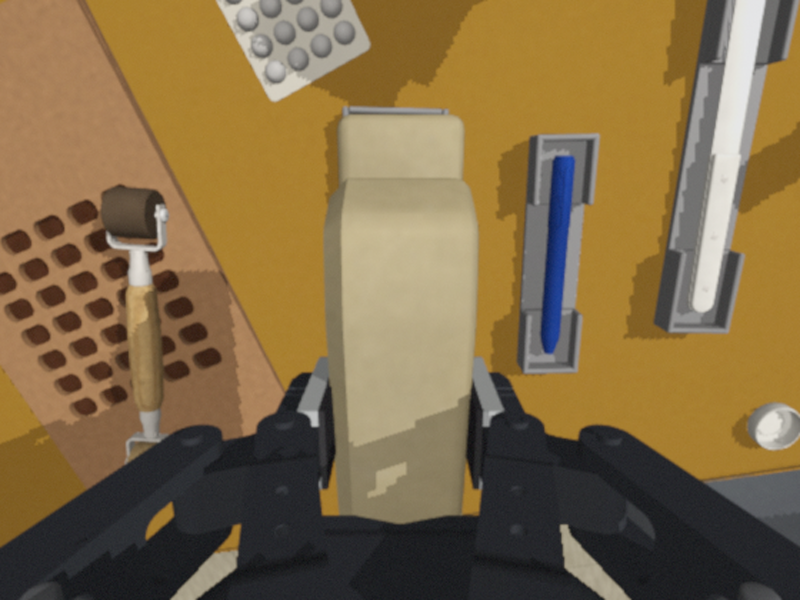

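Run:
```python
from h import *
f=pickle.load(open("pics/w11.pkl","rb")); g=lambda p,z: ray(f,p,z,.7)[:2]
a,b=g((344,107),16),g((448,111),16); w=a-b; print(a,b,np.linalg.norm(w)); th=np.arctan2(-w[0],w[1]); print("yaw",th)
for t in(th,-.19): print("centre",(a+b)/2-100*np.array([np.cos(t),np.sin(t)]))
im=f["color"]; cv2.imwrite("pics/w11c.png",cv2.resize(im[60:100,220:340,::-1],(780,260),interpolation=cv2.INTER_CUBIC))
# refine with w2: tray corners using outer contour
f=pickle.load(open("pics/w2.pkl","rb")); hsv=cv2.cvtColor(f["color"],cv2.COLOR_RGB2HSV)
m=((hsv[...,1]<50)&(hsv[...,2]>60)).astype(np.uint8); n,l,s,c=cv2.connectedComponentsWithStats(m)
i=l[160,150]; ys,xs=np.where(l==i); print(s[i])
P=np.array([ray(f,(x,y),12)[:2] for x,y in zip(xs,ys)],np.float32); print(cv2.minAreaRect(P))
```

```text
[611.81938622 438.36987353] [598.42621977 373.44936909] 66.28762180132813
yaw -0.20344682885198415
centre [507.18520518 426.11424788]
centre [506.92237948 424.79551081]
[ 117   78   67  160 9017]
((507.6582336425781, 424.59716796875), (71.92568969726562, 201.3455352783203), 79.13086700439453)
```

Emit:
play_rows --dp '[[0.01, -0.1, 0.6], [0.01, -0.1, 1.5], [0.01, -0.1, 2.4], [0.01, -0.1, 3.2], [0.01, -0.1, 3.6]]' --rot '[[0, 0, 0.2], [0, 0, 0.2], [0, 0, 0.2], [0, 0, 0.2], [0, 0, 0.2]]'

```text
clock: 27.15
eef_pos: [507.9, 422.1, 55.8]
tcp_rot: [3.137, 0.004, -0.192]
contact_force: [-0.3, -1.4, -4.8]
opening: 0.438
grasp_force: 72.2
```

Emit:
play_rows --dp '[[0, 0, 0.1], [0, 0, 0.1], [0, 0, 0.1]]' --rot '[[0, 0, 0], [0, 0, 0], [0, 0, 0]]'

```text
clock: 27.4
eef_pos: [510.7, 425.2, 57.5]
tcp_rot: [-3.141, -0.001, -0.191]
contact_force: [0.4, -0.4, -4.8]
opening: 0.43
grasp_force: 72.3
```

Run:
```python
from h import *
from rig import optics,telemetry
st=telemetry.sense(); print(st["eef_pos"],st["tcp_rot"],st["clock"],st["contact_force"])
f=wristcam(optics.grab_frame("wrist"),st)
cv2.imwrite("pics/w12.png",cv2.resize(f["color"][:,:,::-1],(800,600),interpolation=cv2.INTER_CUBIC))
```

```text
[510.7249087  425.24675844  57.45738643] [-3.14076174e+00 -7.22622402e-04 -1.91055112e-01] 27.4 [ 0.44019015 -0.4282308  -4.76024437]
```

View pics/w12.png

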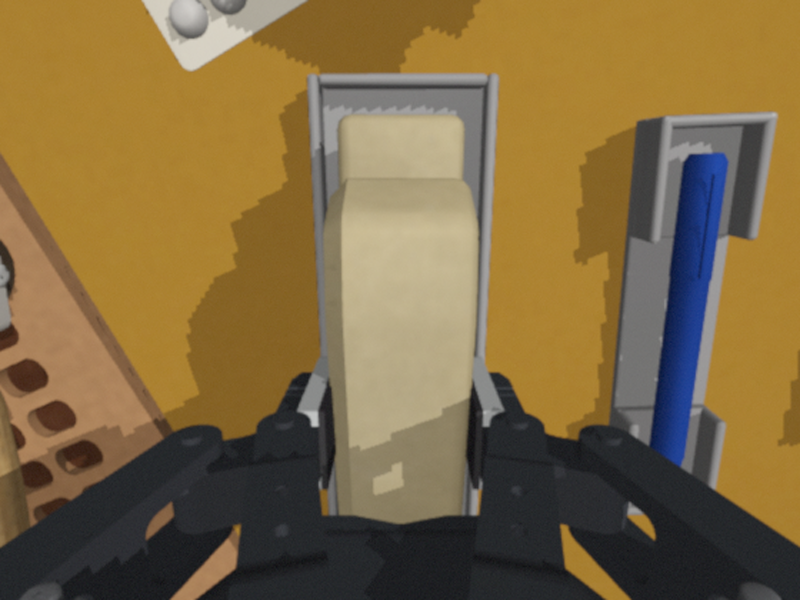

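Stapler is centred over the tray (tray axis u≈403, stapler u≈401). Lower and release.

Emit:
play_rows --dp '[[-0.03, 0, 0.12], [-0.03, 0, 0.25], [-0.03, 0, 0.37], [-0.03, 0, 0.37], [-0.03, 0, 0.37]]' --rot '[[0, 0, 0], [0, 0, 0], [0, 0, 0], [0, 0, 0], [0, 0, 0]]'

```text
clock: 27.87
eef_pos: [508.9, 425.9, 41.7]
tcp_rot: [-3.141, -0.0, -0.19]
contact_force: [0.6, 0.6, -3.3]
opening: 0.433
grasp_force: 72.5
```

Just touching the floor. Release, rise, retreat, check.

Emit:
play_rows --dp '[[0, 0, 0], [0, 0, 0], [0, 0, 0], [0, 0, 0], [0, 0, 0]]' --rot '[[0, 0, 0], [0, 0, 0], [0, 0, 0], [0, 0, 0], [0, 0, 0]]' --fingers 0.75

```text
clock: 28.28
eef_pos: [508.9, 425.8, 41.9]
tcp_rot: [-3.141, -0.0, -0.19]
contact_force: [0.6, -0.0, 0.8]
opening: 0.749
grasp_force: 0.0
```

Emit:
play_rows --dp '[[0, 0, -0.3], [0, 0, -0.9], [0, 0, -1.7], [0, 0, -2.6], [0, 0, -3.5]]' --rot '[[0, 0, 0], [0, 0, 0], [0, 0, 0], [0, 0, 0], [0, 0, 0]]'

```text
clock: 28.7
eef_pos: [508.4, 425.4, 183.8]
tcp_rot: [3.141, 0.0, -0.19]
contact_force: [1.0, 0.1, -1.1]
opening: 0.748
grasp_force: 0.0
```

Emit:
play_rows --dp '[[0, 0.5, -0.8], [0, 1.2, -1.6], [0, 2.0, -2.2], [0, 2.5, -2.5], [0, 2.5, -2.5]]' --rot '[[0, 0, 0], [0, 0, 0], [0, 0, 0], [0, 0, 0], [0, 0, 0]]'

```text
clock: 29.12
eef_pos: [490.4, 325.1, 286.5]
tcp_rot: [-3.139, -0.004, -0.192]
contact_force: [0.6, 1.3, -0.0]
opening: 0.751
grasp_force: 0.0
```

Emit:
play_rows --dp '[[0, 0, 0], [0, 0, 0], [0, 0, 0]]' --rot '[[0, 0, 0], [0, 0, 0], [0, 0, 0]]'

```text
clock: 29.37
eef_pos: [489.6, 328.1, 280.9]
tcp_rot: [3.141, 0.001, -0.19]
contact_force: [-0.2, -0.3, -1.1]
opening: 0.75
grasp_force: 0.0
```

Run:
```python
from h import *
from rig import optics,telemetry
st=telemetry.sense(); print(st["eef_pos"],st["tcp_rot"],st["clock"])
f=wristcam(optics.grab_frame("wrist"),st); pickle.dump(f,open("pics/w13.pkl","wb")); white(f,16); blue(f,19)
cv2.imwrite("pics/w13.png",cv2.resize(f["color"][:,:,::-1],(800,600),interpolation=cv2.INTER_CUBIC))
```

```text
[489.6133225  328.05612704 280.86116862] [ 3.14099182e+00  9.85647371e-04 -1.89816527e-01] 29.3667
white [  77    0   71   80 1287] 671.0 475.2 92 40 0.245 x 622.7846 709.29865
white [ 372    8   24  188 2838] 537.4 198.5 19 207 -0.157 x 434.73877 640.09753
white [421 251  26  27 451] 327.8 152.9 33 38 -0.331 x 309.02353 346.47998
white [435 378  29  42 754] 103.2 143.9 81 39 0.176 x 62.797417 143.60274
blue [ 285  108   13  113 1098] 490.9 313.8 13 136 -0.157
```

View pics/w13.png

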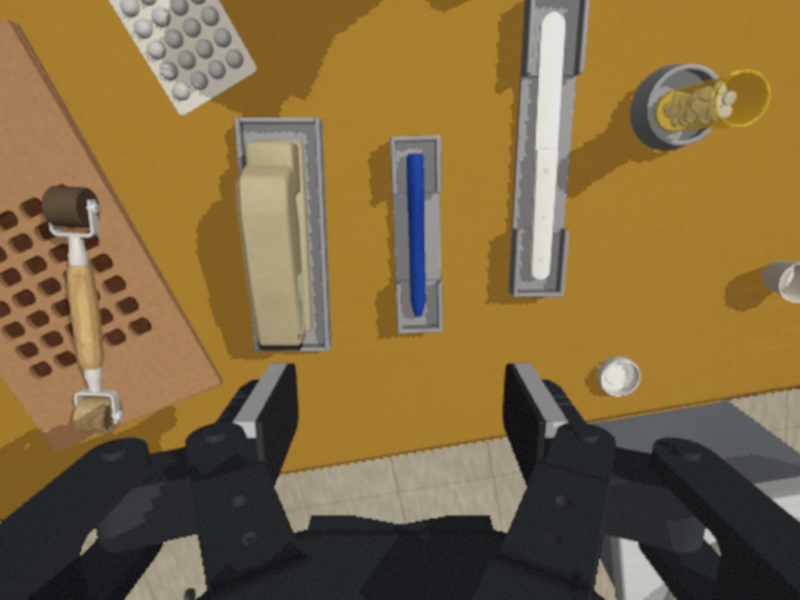

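All four things are down inside their own holders (stapler centred in the tray at (280,235), marker (416,235), spatula (545,150), vial upright (690,105)); cups untouched and the gripper is clear.

```bash
python3 -c "
from rig import r
print(r.sign_off())"
```

```text
the job is handed in; nothing more can be done
None
```

I placed the marker, spatula, stapler and vial in their own holders, left both dose cups alone, and handed the job in at about 29 s. The last view showed all four down inside the walls and the gripper clear; sign-off returned no verdict.

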